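Set out the gearhead kit round the riser

TASK

Set out the kit for the next gearhead build round the low grey riser, using the four loose parts that stand or lie on your side of it. Slide the grease tin under the middle of the riser, until more than half of it is covered; stand the gearhead upright and square on the middle of the riser's top with its yellow-capped shaft pointing to the front; and lay the turned shaft on the table about 5 cm in front of the riser's front edge, centred on it and parallel to it. Stand the black bush upright on the table midway between the riser and the brown carton of pins, in line with them.

Things in the scene. Friction and masses are not known exactly. Their poses are not given: they have to be found in the camera images.
- riser: low steel riser (a small bench bridge), painted grey, fixed to the table: flat top plate 110 mm deep (x) and 130 mm wide (y), 4 mm thick, its top 49 mm above the table, standing on two side walls 4 mm thick; open at front and back, the space below is 45 mm high and 122 mm wide. Origin on the table under its middle; its front edge is at x = -55 mm; -x points to its front, toward the robot; +y is its left, z up. Stands about 0.6 m ahead of the robot.
- pin_box: open brown carton of grey steel pins, 87 x 121 x 64 mm, fixed; stands in line with the riser (its middle about 260 mm from the riser's), on either the left or the right of it, long side (y) much along the riser's y. Origin under its middle.
- key_box: open bright green carton of small key-steel pieces, 82 x 116 x 46 mm, fixed; stands on the other side of the riser, about 260 mm from it; it stays as it is. Origin under its middle.
- grease_tin: flat round off-white tin with a green label on its lid, 67 mm across, 36 mm high, 0.12 kg, upright; the one near the robot in front of the riser and cartons (a similar tin at the far right of the table is not meant). Origin at the centre of its underside, z up.
- gearhead: square black gearhead with a stub shaft in a yellow cap sticking out level from one face, 80 x 61 x 60 mm overall, 0.42 kg; the one near the robot (others stand far back on the table and are not meant). Origin on its underside; the housing is a block reaching from x = -2 to +40 mm, y = -30 to +30 mm, z = 0 to 60 mm, so its middle is at x = +19 mm; the yellow cap points along -x to x = -40 mm, 40 mm above the underside, 13 mm thick. Grip it across y (60 mm).
- shaft: loose turned steel shaft lying on the table near the robot, 120 mm long along its y axis, 15 mm thick, 0.09 kg; it does not roll (thin wires and strips lying flat on the table are not meant). Origin under its middle.
- bush: black plastic spacer bush, an upright round post 45 mm across and 88 mm high, 0.19 kg, near the robot. Origin at the centre of its underside, z up.
There are look-alikes about, which are no part of the job. Of the things shaped like the riser, the steel one is meant. There is more than one size of the grease_tin; the job needs the smaller.

How it is judged (in metres and radians):
At the end, for the whole second after the job is handed in: Upright, at rest: tin on riser centre line (20 mm), centre 6+ mm under front edge; gearhead on riser centre (15 mm), shaft to front (15 deg); bush 113-147 mm from riser and brown carton, in line (20 mm). Shaft 23-80 mm before the front edge, centred (20 mm), parallel (11 deg) (x of grease_tin in the frame of riser between -0.049 and 0.049 m and y of grease_tin in the frame of riser between -0.02 and 0.02 m and height (world z) of each of grease_tin, bush below 0.006 m and x of riser in the frame of gearhead between 0.004 and 0.034 m and y of riser in the frame of gearhead between -0.015 and 0.015 m and x of gearhead in the frame of riser between -0.036 and -0.003 m and angle between the x axis of gearhead and the x axis of riser, either way round below 0.26 rad and height (world z) of gearhead between 0.044 and 0.056 m and x of shaft in the frame of riser between -0.135 and -0.078 m and y of shaft in the frame of riser between -0.02 and 0.02 m and angle between the y axis of shaft and the y axis of riser, either way round below 0.2 rad and height (world z) of shaft below 0.017 m and x of bush in the frame of riser between -0.02 and 0.02 m and horizontal distance between bush and riser between 0.113 and 0.147 m and horizontal distance between bush and pin_box between 0.113 and 0.147 m and angle between each of grease_tin, gearhead, bush's own z axis and vertical below 0.1 rad and angle between shaft's own y axis and vertical above 1.45 rad and linear speed of each of grease_tin, gearhead, shaft, bush below 0.02 m/s); the robot touches nothing.
It also fails if it takes over 112 s, if anything falls off the work surface, if the arm or the gripper's body presses on something with over 40 N, if the wrist force passes 120 N, or if a joint passes its speed limit or range.

ROBOT

A 6-joint arm with a two-finger parallel gripper is mounted at the origin on a cart in front of the work surface, level with it; the furniture and walls round the work are solid. World frame = base frame: x ahead of the robot, y to its left, z up, the work surface at z = 0. Lengths are in mm, angles in rad, forces in N, time in s.
With the tool pointing down it reaches from about 375 to 900 mm from the base axis. Payload 3.1 kg.
Tool frame: the origin (TCP) lies between the finger pads; the fingertips stand 8 mm ahead of it and the grasp point (between the pads) lies 11 mm behind it; z points along the fingers, y is the direction in which the jaws open and shut (so a half turn about z gives the same grasp; the last joint's range is limited). The gripper opens to 85 mm and grips with 20 to 120 N. Pads are 22 mm wide; open, the fingers measure 114 mm over their backs; the gripper's body (76 mm by 85 mm) begins 54 mm behind the grasp point. The pads swing forward as they close: fully open they stand 13 mm farther back than shut.
Start: joints at [-1.357, 0.527, 1.433, -0, 1.181, -0.178], TCP at [239.256, -577.368, 239.31] pointing down, gripper open.
Joint ranges: [-3.08, 3.08], [-0.75, 2.2], [0.22, 2.44], [-1.43, 4.57], [0, 2.65], [-2.85, 2.85]. Speed limits (rad/s): [2.79, 2.79, 3.14, 3.14, 3.14, 3.14].

INTERFACE

Orientations are given as [roll, pitch, yaw] about the fixed x, y, z axes, in that order (R = Rz(yaw) Ry(pitch) Rx(roll)).
In Python, from bench import r gives the robot as it stands.
- The arm moves only by the shell command python3 -m creep 'ROWS' [OPENING] [FORCE]. ROWS is JSON, a list of rows, each a list of 2 entries, a list of its own where there are three numbers: the shift along the tool's x, y, z in m, then the turn, a rotation vector about the tool's x, y, z in degrees. In form: [[[tx, ty, tz], [wx, wy, wz]], ...]. A call has 1 to 12 rows; each row is the pose to reach, as a shift and turn from the pose commanded when the call began, along the tool's axes at that moment; what a row does not reach only later rows make up. A row lasts 1/8 s, in which the tool goes at most 62.5 mm and 10.7 degrees, less where a joint would pass 70% of its speed; a pose out of reach is approached as far as the arm can. A call with a gripper value outside its range is refused whole. OPENING is the finger opening in m, from 0 to 0.0854, set as the call begins (- or left out, the last holds). The fingers move at their own pace and stop on an object; FORCE is the grip in N (left out, the last holds). Time passes only in rows, so rows that repeat a pose let the fingers close. It gives the time, the measured TCP pose, the force and the opening at its end, in the units of the state.
- r.state(): the state, without advancing time (a new reading comes with each control period).
- r.capture(name): name is "side" or "top" or "wrist"; returns a dict with "img" (420x560x3 uint8, red, green, blue), "z_map" (420x560 float32, mm along the optical axis (not along the pixel's ray), 0 where there is no reading), "vfov" (degrees; the focal length in pixels is half the picture's height over the tangent of half this angle, whatever the lens; pixels are square), "cx", "cy" (the principal point, pixels), "k1" (the pictures are not rectified: a ray, as slopes to the right and down, at radius r is drawn at 1 + k1 r^2 times it, then the intrinsics apply), "position" and "attitude" of the camera in the world; the wrist camera has in their place "T_tool_cam" (4x4, takes a point from camera to tool coordinates, whose origin is the TCP and whose axes are the flange's). Camera axes: x right, y up, looking along -z (the intrinsics and any distortion apply to the point x, -y, -z); pixel columns grow to the right and rows downward; lengths in mm; the calibration is good to about 2 mm. A picture is of the moment at which its call begins: read the wrist's pose just before it.
- r.finish_job(): hands the job in, once; it reports no verdict.
The state is a dict: "t": time; "q": joint angles; "joint_vel": joint speeds; "joint_efforts": joint torques, N m; "position": TCP position; "ee_rot": TCP orientation; "ft_force": force on the tool from outside, world axes, zero at the start; "wrist_torque": the same for the moment, N m; "finger_gap": finger opening in mm.
Only numpy, scipy, OpenCV 4.12 (cv2) and the standard library are available. Lean on these libraries where they do the work, as an engineer would, in place of code of your own. Each camera call takes 0.05 s, during which the arm holds its last target.

## Working session

There is one attempt and no reset: what is moved stays moved. The work goes in short steps, Python scripts to look and compute and a shell command to move; the robot and the scene stay as the last step left them, time stands still between calls to the robot, and variables do not carry over. Pictures are saved under pics/ and viewed, and the job is handed in when it is done.

```bash
ls -la; mkdir -p pics; cat > h.py <<'E'
import numpy as np, cv2
from scipy.spatial.transform import Rotation as R
from bench import r
def save(n,img): cv2.imwrite(f'pics/{n}.png',cv2.cvtColor(img,cv2.COLOR_RGB2BGR))
E
python3 - <<'E'
from h import *
s=r.state(); print(s)
for n in ['top','side','wrist']:
    c=r.capture(n); save(n+'0',c['img']); print(n,{k:v for k,v in c.items() if k not in('img','z_map')})
    np.savez(f'{n}0.npz',**c)
E
```

```text
total 12
drwxr-xr-x  3 agent agent 4096 Dec  7 15:56 .
drwxr-xr-x 23 root  root  4096 Dec  7 15:56 ..
drwxr-xr-x  2 agent agent 4096 Dec  7 15:56 pics
{'t': 0.0, 'q': array([-1.35652603e+00,  5.28491648e-01,  1.43386344e+00,  8.29626646e-06,
        1.18140646e+00, -1.78513909e-01]), 'joint_vel': array([-0.00039552,  0.00131605,  0.00036213, -0.00132473, -0.00068251,
       -0.00120623]), 'joint_efforts': array([-9.44336753e-04, -4.42355204e+01, -1.78027081e+01, -4.10244475e-04,
        8.31036974e-03,  1.47589791e-06]), 'position': array([ 239.10051053, -576.71976501,  238.33030561]), 'ee_rot': array([-3.13945959e+00, -3.92669808e-04,  3.92780627e-01]), 'ft_force': array([-6.37950522e-04, -3.75141042e-01,  9.79445022e-01]), 'wrist_torque': array([ 0.0139451 , -0.00898165, -0.01223082]), 'finger_gap': 85.50296295501205}
top {'vfov': 54.38641140342005, 'cx': 283.79876012340327, 'cy': 216.99278047179223, 'k1': -0.03977999083669674, 'position': array([ 345.63035496,   32.28067004, 1398.44343569]), 'attitude': array([ 0.165769  ,  0.00232397, -1.5419203 ])}
side {'vfov': 51.66726978446321, 'cx': 276.4434942180358, 'cy': 205.1851438813563, 'k1': -0.05345441643180026, 'position': array([  341.44241853, -1010.11336789,   686.87662626]), 'attitude': array([ 1.03193093, -0.02207491, -0.21737416])}
wrist {'vfov': 66.2440732535384, 'cx': 276.85590841510054, 'cy': 203.90841488666842, 'k1': 0.021660900147864908, 'T_tool_cam': array([[-7.12483587e-04,  9.52871895e-01,  3.03372121e-01,
         7.78337166e+01],
       [ 9.99999746e-01,  6.69748338e-04,  2.44910566e-04,
         7.21433292e-01],
       [ 3.01854216e-05,  3.03372218e-01, -9.52872130e-01,
        -1.32853059e+02],
       [ 0.00000000e+00,  0.00000000e+00,  0.00000000e+00,
         1.00000000e+00]])}
```

View pics/top0.png

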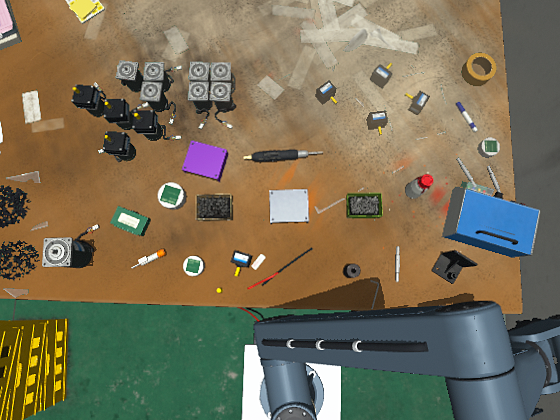

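View pics/side0.png

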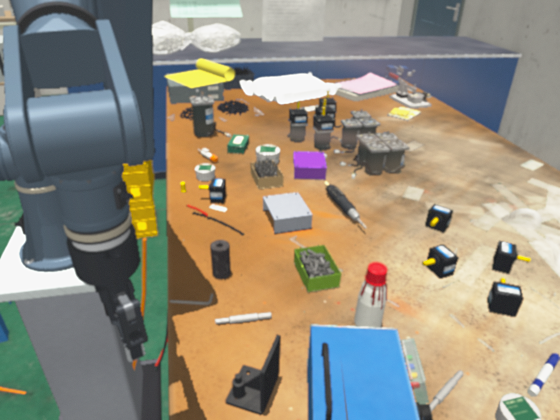

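View pics/wrist0.png

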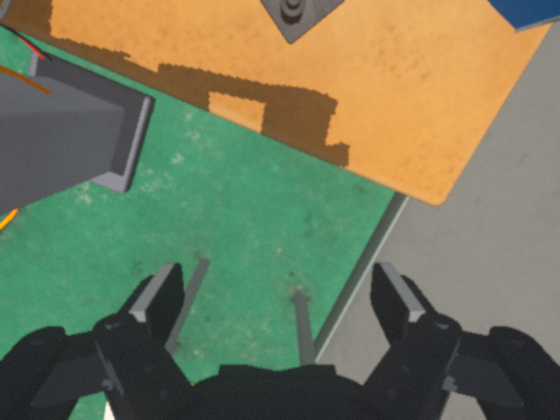

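Top view: the riser is the grey plate at (289,206), and the purple block at (205,160) is a look-alike. The brown carton is at (214,207), the green carton at (364,206) and the bush at (352,270). For the tin, (193,266) fits because it is near and small; (171,195) is larger and (490,147) is far right. For the gearhead, (241,262) is the near one. For the shaft, (398,264) fits as a thick steel rod; the other thin items are wires. I'll measure these and enlarge them to confirm.

```bash
cat >> h.py <<'E'
def cam(n,c,s=None):
    if n=='wrist':
        T=np.eye(4);T[:3,:3]=R.from_euler('xyz',s['ee_rot']).as_matrix();T[:3,3]=s['position']
        T=T@c['T_tool_cam']; return T[:3,:3],T[:3,3]
    return R.from_euler('xyz',c['attitude']).as_matrix(),np.array(c['position'])
def intr(c):
    f=210/np.tan(np.radians(float(c['vfov']))/2)
    return f,float(c['cx']),float(c['cy']),float(c['k1'])
def rays(c,px):
    f,cx,cy,k=intr(c); px=np.atleast_2d(np.asarray(px,float))
    d=(px-[cx,cy])/f; u=d.copy()
    for _ in range(20): u=d/(1+k*(u**2).sum(1,keepdims=True))
    return np.c_[u[:,0],-u[:,1],-np.ones(len(u))]
def onplane(c,P,px,z):
    Rm,p=P; w=rays(c,px)@Rm.T
    return p+w*((z-p[2])/w[:,2])[:,None]
def cloud(c,P):
    Rm,p=P; z=np.asarray(c['z_map']); v,u=np.mgrid[0:420,0:560]
    w=rays(c,np.c_[u.ravel(),v.ravel()])*z.ravel()[:,None]
    w=w@Rm.T+p; w[z.ravel()==0]=np.nan
    return w.reshape(420,560,3)
def proj(c,P,X):
    Rm,p=P; q=(np.atleast_2d(X)-p)@Rm; x=q[:,0]/-q[:,2]; y=-q[:,1]/-q[:,2]
    f,cx,cy,k=intr(c); g=1+k*(x*x+y*y); return np.c_[f*x*g+cx,f*y*g+cy]
E
python3 - <<'E'
from h import *
c=dict(np.load('top0.npz')); P=cam('top',c); W=cloud(c,P)
# crops
img=c['img']
a=cv2.resize(img[150:300,90:430],None,fx=2.3,fy=2.3,interpolation=cv2.INTER_CUBIC); save('crop_top',a)
z=W[...,2]
print('table z',np.nanmedian(z[225:245,300:340]))
for nm,(u0,u1,v0,v1),zmin in [('riser',(262,316,180,232),25),('pin',(188,240,185,228),25),('key',(340,388,185,225),25),('tin',(178,208,250,282),15),('gh',(225,270,245,285),30),('shaft',(385,410,240,290),7),('bush',(338,366,258,284),50),('bigtin',(155,190,178,215),15)]:
    S=W[v0:v1,u0:u1]; m=S[...,2]>zmin; Q=S[m]
    if len(Q)<5: print(nm,len(Q)); continue
    rr=cv2.minAreaRect(Q[:,:2].astype(np.float32))
    print(nm,len(Q),'z50',np.round(np.nanpercentile(Q[:,2],[10,50,95])),'med',np.round(np.median(Q[:,:2],0)),'rect',np.round(rr[0]),np.round(rr[1]),round(rr[2],1))
E
```

```text
table z -0.7116207434812623
riser 1227 z50 [44. 48. 53.] med [613.  28.] rect [614.  28.] [111. 130.] 3.6
pin 546 z50 [29. 42. 59.] med [604. 291.] rect [602. 284.] [ 85. 122.] 3.9
key 550 z50 [28. 36. 44.] med [ 624. -233.] rect [ 625. -231.] [ 79. 119.] 1.5
tin 320 z50 [31. 35. 40.] med [402. 338.] rect [401. 339.] [66. 63.] 29.0
gh 294 z50 [45. 59. 63.] med [426. 184.] rect [412. 186.] [60. 79.] 73.1
shaft 144 z50 [ 8. 12. 18.] med [ 431. -346.] rect [ 429. -333.] [ 41. 119.] 88.9
bush 167 z50 [68. 86. 92.] med [ 400. -181.] rect [ 400. -182.] [44. 42.] 0.8
bigtin 573 z50 [41. 46. 51.] med [634. 427.] rect [636. 429.] [88. 88.] 7.3
```

View pics/crop_top.png

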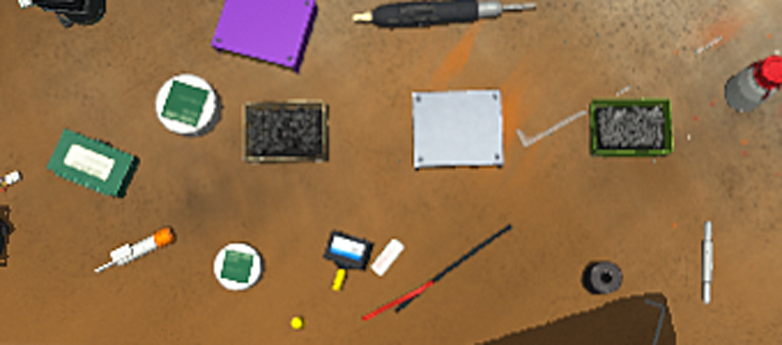

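The crop confirms the choices: tin at crop (238,266), gearhead with yellow cap at (345,255), bush at (602,278), shaft at (707,262), steel riser at (458,128). The sizes also match (66 mm tin against the 88 mm one). Next I'll refine the centres by casting rays from the masks onto the known top planes.

```bash
cat >> h.py <<'E'
def to(x,y,z,yaw,pos=None,rot=None):
    """print shift (m, tool axes) and turn(deg) about tool z from present measured pose to target; tool down"""
    s=r.state(); M=R.from_euler('xyz',s['ee_rot']); d=M.inv().apply(np.array([x,y,z])-s['position'])/1000
    T=R.from_euler('xyz',[np.pi,0,np.radians(yaw)]); w=(M.inv()*T).as_rotvec(degrees=True)
    print('shift',np.round(d,4),'turn',np.round(w,1),'from',np.round(s['position'],1),np.round(np.degrees(s['ee_rot']),1),'t',round(s['t'],2),'gap',round(s['finger_gap'],1))
E
python3 - <<'E'
from h import *
c=dict(np.load('top0.npz')); P=cam('top',c); W=cloud(c,P); img=c['img']; z=W[...,2]
def blob(m,box):
    u0,u1,v0,v1=box; M=np.zeros(m.shape,np.uint8); M[v0:v1,u0:u1]=m[v0:v1,u0:u1]
    cs,_=cv2.findContours(M,cv2.RETR_EXTERNAL,cv2.CHAIN_APPROX_NONE); k=max(cs,key=cv2.contourArea); return k[:,0,:].astype(float)
hsv=cv2.cvtColor(img,cv2.COLOR_RGB2HSV).astype(int); g=img.astype(int)
def rect(px,zz):
    q=onplane(c,P,px,zz)[:,:2].astype(np.float32); rr=cv2.minAreaRect(q); return rr
grey=(hsv[...,1]<60)&(hsv[...,2]>110)
k=blob(grey,(255,325,175,240)); print('riser',rect(k,49))
k=blob(grey,(385,412,235,292)); rs=rect(k,9); print('shaft',rs)
lt=(hsv[...,1]<60)&(hsv[...,2]>120)|((hsv[...,0]>45)&(hsv[...,0]<90))
k=blob(lt,(175,212,248,286)); print('tin',cv2.minEnclosingCircle(onplane(c,P,k,36)[:,:2].astype(np.float32)))
k=blob(z>70,(335,370,255,288)); print('bush z', cv2.minEnclosingCircle(onplane(c,P,k,86)[:,:2].astype(np.float32)))
k=blob(z>50,(222,262,242,285)); print('gh top',rect(k,60))
yel=(hsv[...,0]>20)&(hsv[...,0]<35)&(hsv[...,1]>150)
k=blob(yel,(228,262,250,285)); print('cap',onplane(c,P,k,43).mean(0),len(k))
for nm,b in [('pin',(188,240,185,228)),('key',(340,388,185,225))]:
    k=blob(z>(25),b); print(nm,rect(k,64 if nm=='pin' else 46))
c2=dict(np.load('side0.npz'));P2=cam('side',c2);W2=cloud(c2,P2)
for nm,p,rad,z0,z1 in [('riser',(614,28),90,44,54),('bush',(400,-182),40,75,95),('tin',(401,339),45,30,42),('shaft',(430,-346),80,8,22)]:
    d=np.hypot(W2[...,0]-p[0],W2[...,1]-p[1]); Q=W2[(d<rad)&(W2[...,2]>z0)&(W2[...,2]<z1)]
    rr=cv2.minAreaRect(Q[:,:2].astype(np.float32)); print('side',nm,len(Q),np.round(rr[0],1),np.round(rr[1],1),round(rr[2],1),np.round(np.median(Q,0),1))
E
```

```text
riser ((611.9773559570312, 27.25025177001953), (111.6373291015625, 130.5572967529297), 3.337649345397949)
shaft ((429.3202209472656, -347.94403076171875), (10.288976669311523, 118.64257049560547), 89.14825439453125)
tin ((401.681640625, 339.04443359375), 34.72167205810547)
bush z ((401.0973815917969, -182.15411376953125), 23.375957489013672)
gh top ((427.4637145996094, 181.17018127441406), (59.347103118896484, 47.41143798828125), 73.84954833984375)
cap [386.95394614 190.70672676  43.        ] 23
pin ((597.0742797851562, 278.3668518066406), (84.66960144042969, 120.526611328125), 3.737792491912842)
key ((620.556884765625, -227.58087158203125), (55.05228805541992, 95.34033966064453), 1.640830636024475)
side riser 943 [614.5  24.3] [110.2 137.1] 3.4 [612.9  17.2  48.5]
side bush 250 [ 400.2 -186.2] [43.6 46.9] 10.6 [ 400.6 -193.7   86.3]
side tin 156 [403.3 336.9] [66.6 64.7] 79.0 [402.7 331.3  35.3]
side shaft 314 [ 430.6 -349.8] [ 14.7 119.9] 88.3 [ 433.7 -351.1   12.8]
```

```bash
python3 - <<'E'
from h import *
for n in ('top','side'):
    c=dict(np.load(n+'0.npz')); P=cam(n,c); W=cloud(c,P)
    d=np.abs(W[...,0]-600)<65; d&=np.abs(W[...,1]-283)<75
    m=d&(W[...,2]>57)&(W[...,2]<72); Q=W[m]
    if n=='side': Q=Q[(Q[:,2]<68)]
    rr=cv2.minAreaRect(Q[:,:2].astype(np.float32)); print(n,len(Q),rr,np.percentile(Q[:,0],[2,98]),np.percentile(Q[:,1],[2,98]))
    u,v=proj(c,P,[600,283,64])[0].astype(int); u2=max(u-50,0); v2=v-45
    save('pin_'+n,cv2.resize(c['img'][v2:v+45,u2:u+50],None,fx=6,fy=6))
    f,_,_,_=intr(c); print(u2,v2)
E
python3 - <<'E'
from h import *
to(401,-182,160,90)
E
```

```text
top 44 ((608.2845458984375, 287.22442626953125), (57.66330337524414, 93.36338806152344), 15.76849365234375) [584.90966333 635.19453043] [238.39173299 334.83723001]
161 160
side 40 ((616.06591796875, 278.3678283691406), (101.86880493164062, 46.61172866821289), 84.51373291015625) [591.24856583 638.05044208] [236.39439948 329.34430822]
214 117
shift [ 0.3006 -0.3027  0.0791] turn [ -0.1  -0.1 -67.5] from [ 239.2 -576.9  238.5] [-179.9   -0.    22.5] t 0.15 gap 85.3
```

View pics/pin_top.png

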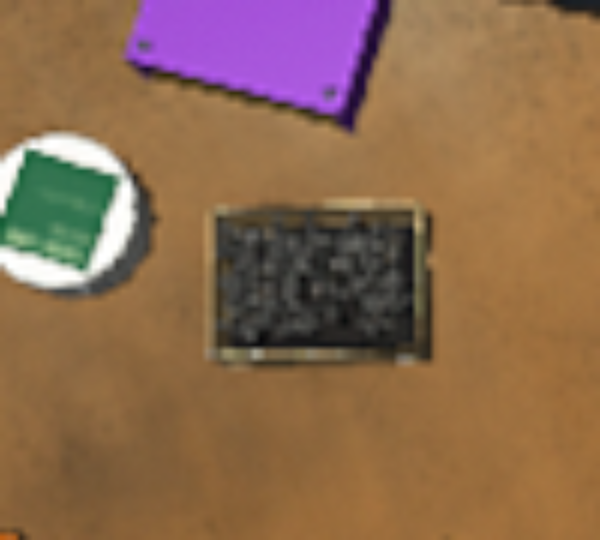

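The rim corners read at crop (208,206), (429,201), (429,358) and (210,360). I'll project them onto z=64.

```bash
python3 - <<'E'
from h import *
c=dict(np.load('top0.npz')); P=cam('top',c)
k=np.array([(208,206),(429,201),(429,358),(210,360)])/6-.4+[161,160]
q=onplane(c,P,k,64)[:,:2]; print(q.round(1),q.mean(0)); print(np.linalg.norm(q-np.roll(q,1,0),axis=1))
rz=np.array([613,27.3]);e=np.array([-np.sin(np.radians(3.4)),np.cos(np.radians(3.4))]);b=q.mean(0)-rz;print(b,b@e)
E
```

```text
[[638.6 340.6]
 [644.8 217.1]
 [556.2 212.7]
 [551.6 333.8]] [597.79809983 276.0357382 ]
[ 87.19620509 123.62232453  88.72107011 121.20708464]
[-15.20190017 248.7357382 ] 249.19949007263946
```

```bash
python3 -m creep '[[[0.075,-0.075,0.02],[0,0,-10]],[[0.15,-0.15,0.04],[0,0,-20]],[[0.225,-0.225,0.06],[0,0,-30]],[[0.3,-0.303,0.079],[0,0,-40]],[[0.3,-0.303,0.079],[0,0,-50]],[[0.3,-0.303,0.079],[0,0,-60]],[[0.3,-0.303,0.079],[0,0,-67.5]],[[0.3,-0.303,0.079],[0,0,-67.5]],[[0.3,-0.303,0.079],[0,0,-67.5]],[[0.3,-0.303,0.079],[0,0,-67.5]]]' 0.085 40
python3 - <<'E'
from h import *
to(401,-182,45,90)
s=r.state();c=r.capture('wrist'); save('w1',c['img'])
P=cam('wrist',c,s);W=cloud(c,P)
d=np.hypot(W[...,0]-401,W[...,1]+182); Q=W[(d<40)&(W[...,2]>75)&(W[...,2]<100)]
print(len(Q), cv2.minAreaRect(Q[:,:2].astype(np.float32)), np.median(Q,0))
E
```

```text
t: 1.4
position: [400.6, -184.2, 160.6]
ee_rot: [3.141, 0.001, 1.569]
ft_force: [-0.5, -0.1, -0.7]
finger_gap: 84.7
shift [0.0024 0.0002 0.1156] turn [ 0.1  0.1 -0.1] from [ 400.6 -184.2  160.6] [1.799e+02 1.000e-01 8.990e+01] t 1.4 gap 84.7
3052 ((400.49456787109375, -185.29087829589844), (44.33291244506836, 44.522193908691406), 1.2918148040771484) [ 400.5605104  -183.33488527   85.9592894 ]
```

View pics/w1.png

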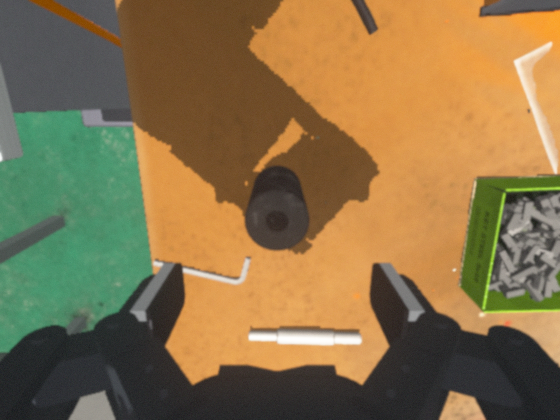

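The wrist view shows the bush at (277,215) between the jaws, with its centre within 1 mm of the TCP. I'll go down and grip it.

```bash
python3 -m creep '[[[0,0,0.04],[0,0,0]],[[0,0,0.08],[0,0,0]],[[0,0,0.105],[0,0,0]],[[0,0,0.115],[0,0,0]],[[0,0,0.115],[0,0,0]]]' 0.085 40
python3 -m creep '[[[0,0,0],[0,0,0]],[[0,0,0],[0,0,0]],[[0,0,0],[0,0,0]],[[0,0,0],[0,0,0]],[[0,0,0],[0,0,0]]]' 0.03 40
python3 - <<'E'
from h import *
to(605,152,180,93.4)
E
```

```text
t: 2.08
position: [400.3, -183.4, 45.1]
ee_rot: [-3.141, -0.0, 1.569]
ft_force: [-0.0, -0.2, -0.8]
finger_gap: 84.8
t: 2.7
position: [400.9, -182.9, 46.3]
ee_rot: [3.14, 0.001, 1.571]
ft_force: [-0.5, -0.4, 5.5]
finger_gap: 43.3
shift [ 0.3346  0.2045 -0.1339] turn [ 0.1  0.1 -3.4] from [ 400.9 -182.9   46.3] [1.799e+02 1.000e-01 9.000e+01] t 2.7 gap 43.3
```

```bash
python3 -m creep '[[[0,0,-0.04],[0,0,0]],[[0,0,-0.08],[0,0,0]],[[0,0,-0.134],[0,0,0]],[[0.04,0.025,-0.134],[0,0,0]],[[0.09,0.055,-0.134],[0,0,0]],[[0.14,0.085,-0.134],[0,0,0]],[[0.19,0.115,-0.134],[0,0,0]],[[0.24,0.145,-0.134],[0,0,0]],[[0.29,0.175,-0.134],[0,0,-2]],[[0.32,0.195,-0.134],[0,0,-3.4]],[[0.335,0.204,-0.134],[0,0,-3.4]],[[0.335,0.204,-0.134],[0,0,-3.4]]]'
python3 - <<'E'
from h import *
s=r.state();c=r.capture('wrist'); save('w2',c['img'])
np.savez('w2.npz',pos=s['position'],ee_rot=s['ee_rot'],**c)
print(s['position'],s['ee_rot'],s['ft_force'],s['finger_gap'])
P=cam('wrist',c,s);W=cloud(c,P)
m=(np.abs(W[...,0]-613)<75)&(np.abs(W[...,1]-27)<85)&(W[...,2]>44)&(W[...,2]<55)
Q=W[m];print(len(Q), cv2.minAreaRect(Q[:,:2].astype(np.float32)))
E
```

```text
t: 4.2
position: [603.8, 152.8, 178.9]
ee_rot: [-3.14, 0.0, 1.631]
ft_force: [-0.7, -0.2, -1.6]
finger_gap: 43.4
[603.83746036 152.7642315  178.91799404] [-3.14041030e+00  4.10667220e-04  1.63135836e+00] [-0.74988536 -0.17944271 -1.64552767] 43.41940042312136
4 ((660.0352172851562, 36.027198791503906), (1.032907247543335, 117.37086486816406), 11.153270721435547)
```

View pics/w2.png

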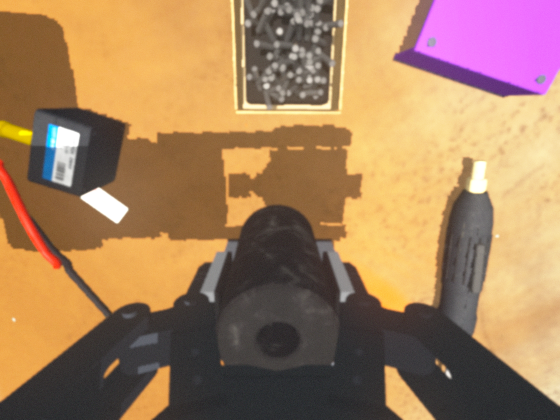

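```bash
python3 - <<'E'
from h import *
c=dict(np.load('w2.npz')); P=cam('wrist',c,dict(position=c['pos'],ee_rot=c['ee_rot']));W=cloud(c,P)
q=onplane(c,P,[(237,111),(342,111)],64);print(q)
m=(np.abs(W[...,0]-600)<60)&(np.abs(W[...,1]-240)<60)&(W[...,2]>55)&(W[...,2]<75);Q=W[m];print(len(Q),np.percentile(Q[:,1],[1,5,50]),np.percentile(Q[:,0],[1,99]),np.median(Q[:,2]))
save('w2c',cv2.resize(c['img'][60:140,210:370],None,fx=4,fy=4))
E
```

```text
[[570.48187221 220.99832692  64.        ]
 [647.83887061 225.60021172  64.        ]]
1024 [225.79956532 232.63421046 262.64325379] [582.90608211 641.50424362] 57.318961992623926
```

View pics/w2c.png

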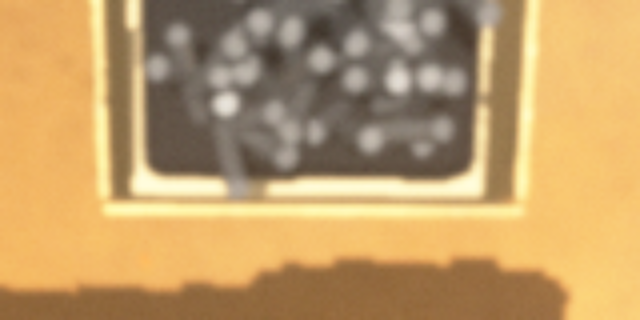

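```bash
python3 - <<'E'
from h import *
c=dict(np.load('w2.npz')); P=cam('wrist',c,dict(position=c['pos'],ee_rot=c['ee_rot']));W=cloud(c,P)
for v in range(96,122,2): print(v,np.round(np.nanmedian(W[v,250:330],0),1))
for v in (40,70,95): print(v,[tuple(np.round(W[v,u]).astype(int)) for u in (234,238,243,290,332,337,342)])
k=np.array([(208,206),(429,201),(429,358),(210,360)])/6-.4+[161,160]
ct=dict(np.load('top0.npz')); Pt=cam('top',ct)
for zz in (20,35,50): q=onplane(ct,Pt,k,zz)[:,:2]; print(zz,q.mean(0),np.linalg.norm(q-np.roll(q,1,0),axis=1))
E
```

```text
96 [609.6 234.5  19.5]
98 [610.1 232.9  19.3]
100 [609.8 231.2  18.8]
102 [610.4 229.6  18.2]
104 [611.  228.   15.5]
106 [610.8 226.1  -0. ]
108 [6.114e+02 2.244e+02 2.000e-01]
110 [610.4 223.2  29.3]
112 [609.7 221.9  40.1]
114 [611.9 219.   -1.8]
116 [612.  217.1  -1.7]
118 [612.1 215.3  -1.8]
120 [612.3 213.5  -1.7]
40 [(np.int64(564), np.int64(272), np.int64(38)), (np.int64(565), np.int64(275), np.int64(19)), (np.int64(567), np.int64(278), np.int64(1)), (np.int64(607), np.int64(278), np.int64(19)), (np.int64(642), np.int64(280), np.int64(15)), (np.int64(646), np.int64(281), np.int64(15)), (np.int64(647), np.int64(277), np.int64(34))]
70 [(np.int64(565), np.int64(251), np.int64(39)), (np.int64(566), np.int64(252), np.int64(23)), (np.int64(568), np.int64(254), np.int64(1)), (np.int64(609), np.int64(255), np.int64(20)), (np.int64(647), np.int64(259), np.int64(0)), (np.int64(648), np.int64(257), np.int64(22)), (np.int64(649), np.int64(256), np.int64(40))]
95 [(np.int64(565), np.int64(232), np.int64(39)), (np.int64(567), np.int64(233), np.int64(29)), (np.int64(568), np.int64(233), np.int64(0)), (np.int64(610), np.int64(235), np.int64(20)), (np.int64(648), np.int64(238), np.int64(6)), (np.int64(649), np.int64(237), np.int64(27)), (np.int64(651), np.int64(237), np.int64(38))]
20 [606.11271285 284.07296384] [ 90.07128614 127.69846754  91.64642983 125.20359104]
35 [603.27818569 281.33300056] [ 89.09114487 126.30887333  90.64914811 123.84114567]
50 [600.44365852 278.59303727] [ 88.11100361 124.91927912  89.65186638 122.47870031]
```

The carton's rim is really at z≈40, because the stated 64 mm includes the heaped pins. Its middle is then about (604,282), 255 mm from the riser, so the bush goes at about (608,155).

```bash
python3 - <<'E'
from h import *
to(608,155,47,93.4)
E
```

```text
shift [0.003  0.0052 0.1319] turn [-0.1  0.   0. ] from [603.3 151.8 178.9] [-179.9    0.    93.4] t 4.25 gap 43.3
```

```bash
python3 -m creep '[[[0.003,0.005,0.04],[0,0,0]],[[0.003,0.005,0.08],[0,0,0]],[[0.003,0.005,0.11],[0,0,0]],[[0.003,0.005,0.125],[0,0,0]],[[0.003,0.005,0.132],[0,0,0]],[[0.003,0.005,0.132],[0,0,0]],[[0.003,0.005,0.132],[0,0,0]]]'

```

```text
t: 5.12
position: [610.1, 155.7, 48.6]
ee_rot: [3.139, -0.0, 1.63]
ft_force: [0.2, 0.7, -2.4]
finger_gap: 43.6
```

```bash
python3 -m creep '[[[0,0,0.001],[0,0,0]],[[0,0,0.002],[0,0,0]],[[0,0,0.002],[0,0,0]]]'
python3 -m creep '[[[0,0,0],[0,0,0]],[[0,0,0],[0,0,0]],[[0,0,0],[0,0,0]],[[0,0,-0.03],[0,0,0]],[[0,0,-0.08],[0,0,0]],[[0,0,-0.12],[0,0,0]],[[0,0,-0.12],[0,0,0]]]' 0.075
python3 - <<'E'
from h import *
to(402,338.5,120,0)
s=r.state();c=r.capture('wrist'); P=cam('wrist',c,s);W=cloud(c,P)
d=np.hypot(W[...,0]-608,W[...,1]-155); Q=W[(d<40)&(W[...,2]>75)&(W[...,2]<100)]
print(len(Q), cv2.minAreaRect(Q[:,:2].astype(np.float32)), np.median(Q,0))
E
```

```text
t: 5.5
position: [609.7, 155.8, 46.4]
ee_rot: [3.14, -0.0, 1.63]
ft_force: [-2.0, 0.1, 5.8]
finger_gap: 43.2
t: 6.38
position: [611.8, 156.0, 169.2]
ee_rot: [3.133, -0.0, 1.63]
ft_force: [-0.3, 0.4, -1.3]
finger_gap: 75.2
shift [ 0.1947 -0.199   0.0475] turn [ 0.4 -0.4 93.4] from [611.8 156.  169.2] [179.5  -0.   93.4] t 6.38 gap 75.2
2840 ((609.5826416015625, 153.6095733642578), (44.45286178588867, 44.386146545410156), 45.85124969482422) [609.48446068 155.2693967   85.91461165]
```

The bush stands at about (609.5,154.5), upright with its top at 86. Next I'll go above the tin.

```bash
python3 -m creep '[[[0.03,-0.03,0],[0,0,10]],[[0.06,-0.06,0],[0,0,20]],[[0.1,-0.1,0],[0,0,30]],[[0.13,-0.13,0],[0,0,40]],[[0.16,-0.16,0],[0,0,50]],[[0.19,-0.19,0],[0,0,60]],[[0.195,-0.199,0.01],[0,0,70]],[[0.195,-0.199,0.03],[0,0,80]],[[0.195,-0.199,0.045],[0,0,90]],[[0.195,-0.199,0.047],[0,0,90]],[[0.195,-0.199,0.047],[0,0,90]],[[0.195,-0.199,0.047],[0,0,90]]]' 0.085
python3 - <<'E'
from h import *
s=r.state();c=r.capture('wrist'); save('w3',c['img']);P=cam('wrist',c,s);W=cloud(c,P)
d=np.hypot(W[...,0]-402,W[...,1]-338); Q=W[(d<50)&(W[...,2]>30)&(W[...,2]<42)]
print(len(Q), cv2.minAreaRect(Q[:,:2].astype(np.float32)), np.median(Q,0), np.percentile(Q,[1,99],axis=0))
to(402,338.5,12,3.4)
E
```

```text
t: 7.92
position: [399.3, 338.6, 118.6]
ee_rot: [-3.141, -0.001, 0.061]
ft_force: [-0.5, 0.5, 0.5]
finger_gap: 84.8
6481 ((403.94512939453125, 339.38787841796875), (66.49040985107422, 66.57637786865234), 77.27069854736328) [405.91509694 339.47897127  33.84992397] [[373.3092898  308.43033366  31.81349975]
 [435.55568499 370.32373137  35.35351587]]
shift [0.0026 0.0003 0.1067] turn [-0.  -0.   0.1] from [399.3 338.6 118.7] [-180.    -0.     3.5] t 7.97 gap 85.3
```

View pics/w3.png

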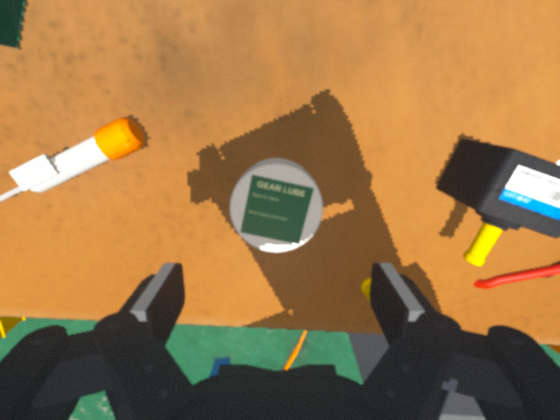

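The wrist view shows the tin at (276,204), centre (403.5,339). A yellow ball at (370,290) is near the right finger, so I'll check it.

```bash
python3 - <<'E'
from h import *
c=dict(np.load('top0.npz')); P=cam('top',c); print(onplane(c,P,[(219,290)],6))
to(403.5,339,12,3.4)
E
```

```text
[[323.40033765 252.85384059   6.        ]]
shift [ 4.100e-03 -1.000e-04  1.067e-01] turn [-0.  -0.   0.1] from [399.3 338.6 118.7] [-180.    -0.     3.5] t 7.97 gap 85.3
```

The ball is at (323,253), well clear. I'll go down and grip the tin.

```bash
python3 -m creep '[[[0.004,0,0.03],[0,0,0]],[[0.004,0,0.06],[0,0,0]],[[0.004,0,0.085],[0,0,0]],[[0.004,0,0.1],[0,0,0]],[[0.004,0,0.106],[0,0,0]],[[0.004,0,0.106],[0,0,0]]]' 0.085 40
python3 -m creep '[[[0,0,0],[0,0,0]],[[0,0,0],[0,0,0]],[[0,0,0],[0,0,0]],[[0,0,0],[0,0,0]]]' 0.055 40
python3 - <<'E'
from h import *
import math
a=np.radians(3.4); ex=np.array([np.cos(a),np.sin(a)]); ey=np.array([-ex[1],ex[0]]); o=np.array([613,27.3])
p=o-75*ex; print(p); to(*p,100,3.4)
E
```

```text
t: 8.72
position: [403.2, 338.9, 12.5]
ee_rot: [-3.141, -0.0, 0.06]
ft_force: [1.2, 0.1, -0.7]
finger_gap: 85.2
t: 9.22
position: [403.5, 339.1, 13.4]
ee_rot: [-3.141, -0.002, 0.06]
ft_force: [-0.6, -0.2, 7.4]
finger_gap: 65.7
[538.13201291  22.85202198]
shift [ 0.1157  0.3236 -0.0867] turn [-0.  -0.1  0. ] from [403.5 339.1  13.4] [-1.8e+02 -1.0e-01  3.4e+00] t 9.22 gap 65.7
```

```bash
python3 -m creep '[[[0,0,-0.04],[0,0,0]],[[0,0,-0.09],[0,0,0]],[[0.015,0.05,-0.12],[0,0,0]],[[0.035,0.1,-0.12],[0,0,0]],[[0.055,0.15,-0.12],[0,0,0]],[[0.075,0.2,-0.12],[0,0,0]],[[0.09,0.25,-0.12],[0,0,0]],[[0.095,0.29,-0.12],[0,0,0]],[[0.095,0.315,-0.12],[0,0,0]],[[0.095,0.3236,-0.12],[0,0,0]],[[0.095,0.3236,-0.12],[0,0,0]],[[0.095,0.3236,-0.12],[0,0,0]]]'
python3 - <<'E'
from h import *
s=r.state();c=r.capture('wrist'); save('w4',c['img']);np.savez('w4.npz',pos=s['position'],ee_rot=s['ee_rot'],**c)
P=cam('wrist',c,s);W=cloud(c,P); print(s['position'],s['finger_gap'],s['ft_force'])
m=(np.abs(W[...,0]-613)<75)&(np.abs(W[...,1]-27)<85)&(W[...,2]>44)&(W[...,2]<55)
Q=W[m];print(len(Q), cv2.minAreaRect(Q[:,:2].astype(np.float32)),np.median(Q,0))
E
```

```text
t: 10.72
position: [516.6, 22.5, 132.3]
ee_rot: [-3.141, 0.0, 0.061]
ft_force: [0.5, 0.7, -1.4]
finger_gap: 66.0
[516.60490813  22.46547605 132.29678143] 65.98617428498491 [ 0.52275508  0.71555585 -1.35882938]
31930 ((605.5191040039062, 24.926132202148438), (91.65462493896484, 130.6710205078125), 3.371582269668579) [610.29487838  25.16400188  47.24010524]
```

View pics/w4.png

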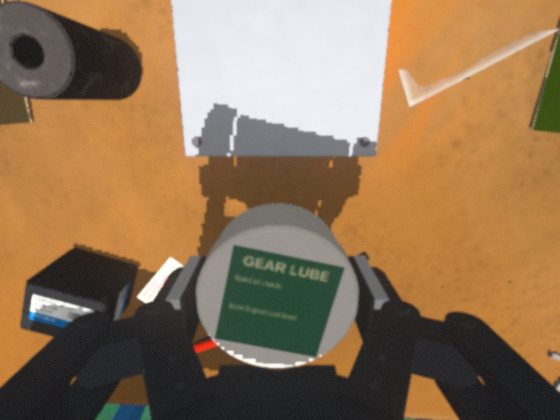

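The wrist view shows the riser's front edge at row 156 and the tin held square. The riser's middle refines to (613.7,26.5), yaw 3.4°. I'll set the tin down in front of it.

```bash
cat >> h.py <<'E'
a=np.radians(3.4); ex=np.array([np.cos(a),np.sin(a)]); ey=np.array([-ex[1],ex[0]]); O=np.array([613.7,26.5])
def rf(x,y): return O+x*ex+y*ey
def inr(p): d=np.asarray(p)[:2]-O; return np.array([d@ex,d@ey])
E
python3 - <<'E'
from h import *
to(*rf(-75,0),13.5,3.4)
E
```

```text
shift [0.0221 0.0019 0.1188] turn [-0.   0.   0.1] from [516.7  22.5 132.3] [-180.     0.     3.5] t 10.78 gap 65.9
```

```bash
python3 -m creep '[[[0.005,0.002,0.04],[0,0,0]],[[0.012,0.002,0.07],[0,0,0]],[[0.02,0.002,0.095],[0,0,0]],[[0.022,0.002,0.11],[0,0,0]],[[0.022,0.002,0.117],[0,0,0]],[[0.022,0.002,0.12],[0,0,0]],[[0.022,0.002,0.12],[0,0,0]]]'
python3 -m creep '[[[0,0,0],[0,0,0]],[[0,0,0],[0,0,0]],[[0,0,0],[0,0,0]],[[0,0,-0.03],[0,0,0]],[[0,0,-0.06],[0,0,0]],[[-0.05,0,-0.06],[0,0,0]],[[-0.06,0,-0.06],[0,0,0]],[[-0.06,0,-0.06],[0,0,0]]]' 0.085
python3 -m creep '[[[0,0,0],[0,0,0]],[[0,0,0],[0,0,0]],[[0,0,0],[0,0,0]]]' 0.04
python3 - <<'E'
from h import *
s=r.state();c=r.capture('wrist'); save('w5',c['img'])
P=cam('wrist',c,s);W=cloud(c,P); p=rf(-75,0)
d=np.hypot(W[...,0]-p[0],W[...,1]-p[1]); Q=W[(d<45)&(W[...,2]>29)&(W[...,2]<42)]
rr=cv2.minAreaRect(Q[:,:2].astype(np.float32)); print(len(Q),rr,inr(rr[0]))
to(*rf(-125,0),13,3.4)
E
```

```text
t: 11.65
position: [536.4, 22.1, 18.6]
ee_rot: [-3.142, 0.003, 0.063]
ft_force: [-13.8, -0.3, 51.5]
finger_gap: 66.1
t: 12.65
position: [478.8, 17.2, 71.8]
ee_rot: [-3.141, 0.001, 0.059]
ft_force: [0.9, 0.3, 0.4]
finger_gap: 84.9
t: 13.02
position: [479.9, 17.1, 72.1]
ee_rot: [3.141, -0.001, 0.06]
ft_force: [-1.3, -0.2, 0.4]
finger_gap: 40.0
1200 ((527.0372314453125, 21.124502182006836), (52.9382209777832, 62.80263900756836), 2.794727325439453) [-86.82902845  -0.22638149]
shift [ 0.0093 -0.0014  0.0592] turn [ 0. -0.  0.] from [479.7  17.1  72.2] [180.   -0.    3.4] t 13.07 gap 40.1
```

View pics/w5.png

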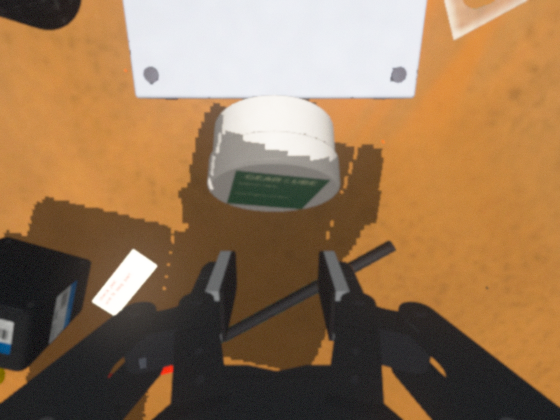

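The force of 51 N came from a mistake of mine: the tin's front rim came down on the plate edge, and the tin now looks tilted. I'll look from the other cameras.

```bash
python3 - <<'E'
from h import *
for n in('side',):
    c=r.capture(n); P=cam(n,c); u,v=proj(c,P,[*rf(-80,0),20])[0].astype(int)
    save('tilt_'+n,cv2.resize(c['img'][v-60:v+60,u-80:u+80],None,fx=5,fy=5)); W=cloud(c,P)
s=r.state();c=r.capture('wrist');P=cam('wrist',c,s);W=cloud(c,P)
for v in range(95,215,8): print(v,np.round(inr(W[v,275]),0),np.round(W[v,275,2],1),c['img'][v,275])
E
```

```text
95 [-54.  -1.] 51.5 [243 240 237]
103 [-57.  -1.] 54.4 [248 246 242]
111 [-61.  -1.] 56.8 [249 247 242]
119 [-64.  -1.] 58.6 [249 246 242]
127 [-67.  -1.] 62.3 [249 247 242]
135 [-70.  -1.] 63.6 [249 247 243]
143 [-73.  -1.] 67.1 [249 247 243]
151 [-76.  -1.] 69.9 [163 157 150]
159 [-79.  -1.] 71.2 [162 155 151]
167 [-84.  -1.] 67.1 [128 124 119]
175 [-88.  -1.] 61.8 [66 80 66]
183 [-94.  -1.] 54.4 [49 67 52]
191 [-100.   -1.] 45.9 [43 61 46]
199 [-107.   -1.] 36.4 [43 65 49]
207 [-116.   -1.] 24.9 [109 107 102]
```

View pics/tilt_side.png

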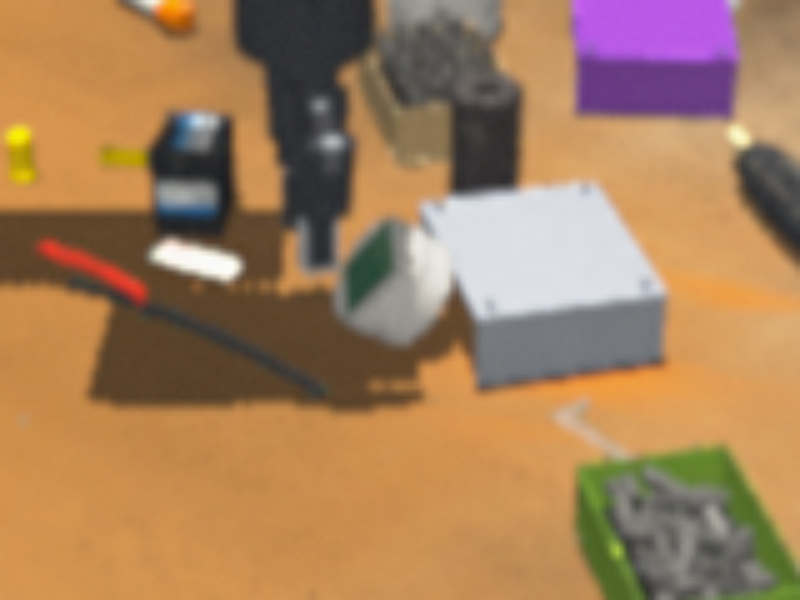

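The side view shows the tin leaning at about 52° on the riser's front edge, lid toward the robot, and the depth profile agrees (lid from x=-80, z=71 down to x=-117, z=24). I'll tilt the tool 52° forward to grip it along its own axis, then lift it and set it upright further back.

```bash
python3 -m creep '[[[0,0,-0.01],[0,10,0]],[[-0.01,0,-0.01],[0,20,0]],[[-0.01,0,-0.01],[0,30,0]],[[-0.01,0,-0.01],[0,40,0]],[[-0.01,0,-0.01],[0,50,0]],[[-0.01,0,-0.01],[0,52,0]],[[-0.01,0,-0.01],[0,52,0]]]' 0.085
python3 - <<'E'
from h import *
s=r.state(); print(s['q'],s['ee_rot'],inr(s['position']),s['position'][2])
c=r.capture('wrist'); save('w6',c['img'])
P=cam('wrist',c,s);W=cloud(c,P)
X=np.stack([(W[...,:2]-O)@ex,(W[...,:2]-O)@ey,W[...,2]],-1)
m=(X[...,0]>-125)&(X[...,0]<-76)&(np.abs(X[...,1])<38)&(X[...,2]>15)&(X[...,2]<75)
Q=X[m]; 
# plane fit to lid with robust
for _ in range(6):
    cen=Q.mean(0); n=np.linalg.svd(Q-cen,full_matrices=False)[2][2]; d=(Q-cen)@n; Q=Q[np.abs(d)<max(1.5,1.5*d.std())]
print(len(Q),cen,n, Q.min(0),Q.max(0))
# in-plane circle
e1=np.cross(n,[0,1,0]);e1/=np.linalg.norm(e1);e2=np.cross(n,e1)
cc=cv2.minEnclosingCircle(np.c_[(Q-cen)@e1,(Q-cen)@e2].astype(np.float32)); print('lid centre',cen+cc[0][0]*e1+cc[0][1]*e2,cc[1])
E
```

```text
t: 14.05
position: [468.1, 54.0, 80.3]
ee_rot: [-2.921, -0.415, 0.056]
ft_force: [-0.2, -0.5, -1.0]
finger_gap: 85.0
[-0.35791391  0.63967297  2.24347125  1.6691016   0.36861431 -0.51036746] [-2.92107661 -0.41537818  0.05582093] [-143.7486166    36.05845153] 80.34103608509513
8200 [-97.25492946  -1.16057336  49.74782815] [-0.79578501 -0.00094782  0.6055785 ] [-119.02761123  -33.35173464   19.95150912] [-78.21517432  32.86374333  73.03093034]
lid centre [-99.48120712  -0.46792591  46.82338176] 33.65878677368164
```

View pics/w6.png

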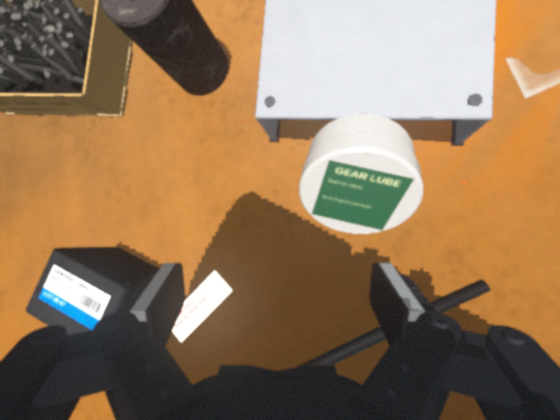

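The forward tilt is out of wrist range at this distance: q5 came near 0 and the pose drifted. I'll back out upward and grip with the tool vertical instead, then rotate the other way after lifting. The lid fit is good (r=33.66, axis tilt 52.7°).

```bash
python3 - <<'E'
from h import *
to(*rf(-150,0),150,3.4)
E
```

```text
shift [ 0.024   0.0203 -0.0725] turn [-12.4 -23.6   2.4] from [466.6  53.4  79.6] [-167.4  -23.7    3.1] t 14.1 gap 84.7
```

```bash
python3 -m creep '[[[0.008,0.006,-0.024],[-4,-8,1]],[[0.016,0.013,-0.048],[-8,-16,1.6]],[[0.024,0.02,-0.0725],[-12.4,-23.6,2.4]],[[0.024,0.02,-0.0725],[-12.4,-23.6,2.4]],[[0.024,0.02,-0.0725],[-12.4,-23.6,2.4]]]'
python3 - <<'E'
from h import *
print(r.state()['q']); to(*rf(-84,-0.7),34,3.4)
E
```

```text
t: 14.72
position: [466.2, 33.7, 142.3]
ee_rot: [-2.987, -0.154, 0.092]
ft_force: [-0.6, 0.6, -0.3]
finger_gap: 84.7
[-0.29687248  0.45568678  2.01648619  0.35309438  0.61559989  0.88660829]
shift [0.0449 0.0364 0.1123] turn [-9.  -8.6  2.5] from [466.2  33.7 142.3] [-171.1   -8.8    5.2] t 14.72 gap 84.7
```

```bash
python3 -m creep '[[[0.01,0.01,0],[-4,-4,1]],[[0.02,0.02,0],[-9,-8.6,2.5]],[[0.03,0.036,0.01],[-9,-8.6,2.5]],[[0.03,0.036,0.01],[-9,-8.6,2.5]]]'
python3 - <<'E'
from h import *
print(r.state()['q']); to(*rf(-84,-0.7),34,3.4)
E
```

```text
t: 15.22
position: [501.6, 3.5, 129.7]
ee_rot: [-3.136, -0.003, 0.061]
ft_force: [-0.3, 0.3, 0.3]
finger_gap: 85.3
[-0.21972223  0.5347733   1.84264182  0.00866602  0.76271466  1.28360342]
shift [ 0.029  -0.0151  0.0958] turn [-0.3 -0.2  0.1] from [501.6   3.5 129.7] [-179.7   -0.2    3.5] t 15.22 gap 85.3
```

I'll turn the tool by 180° first, so that the later back-rotation keeps the camera up and clear of the riser.

```bash
python3 -m creep '[[[0.02,-0.015,0],[-0.3,0,-10]],[[0.02,-0.015,0],[-0.3,0,-20]],[[0.02,-0.015,0],[-0.3,0,-30]],[[0.02,-0.015,0],[-0.3,0,-40]],[[0.02,-0.015,0],[-0.3,0,-50]],[[0.02,-0.015,0],[-0.3,0,-60]],[[0.02,-0.015,0],[-0.3,0,-70]],[[0.02,-0.015,0],[-0.3,0,-80]],[[0.02,-0.015,0],[-0.3,0,-90]],[[0.02,-0.015,0],[-0.3,0,-100]],[[0.02,-0.015,0],[-0.3,0,-110]],[[0.02,-0.015,0],[-0.3,0,-120]]]' 0.085 60
python3 -m creep '[[[0,0,0],[0,0,-10]],[[0,0,0],[0,0,-20]],[[0,0,0],[0,0,-30]],[[0,0,0],[0,0,-40]],[[0,0,0],[0,0,-50]],[[0,0,0],[0,0,-60]],[[0,0,0],[0,0,-60]],[[0,0,0],[0,0,-60]]]'
python3 - <<'E'
from h import *
print(r.state()['q']); to(*rf(-91.5,-0.5),30,183.4)
E
```

```text
t: 16.73
position: [518.5, 20.1, 130.3]
ee_rot: [3.135, -0.001, 2.161]
ft_force: [-0.8, -0.3, 0.4]
finger_gap: 85.3
t: 17.73
position: [519.5, 20.3, 130.6]
ee_rot: [3.139, 0.006, -3.083]
ft_force: [-0.5, 0.4, 0.0]
finger_gap: 84.8
[-0.17854596  0.54983447  1.79910585  0.00612968  0.7873876  -1.81251117]
shift [-0.0023 -0.0002  0.1006] turn [ 0.2  0.4 -0. ] from [519.5  20.3 130.6] [ 179.8    0.4 -176.6] t 17.73 gap 84.8
```

```bash
python3 -m creep '[[[-0.002,0,0.03],[0,0.4,0]],[[-0.002,0,0.06],[0,0.4,0]],[[-0.002,0,0.08],[0,0.4,0]],[[-0.002,0,0.095],[0,0.4,0]],[[-0.002,0,0.1],[0,0.4,0]],[[-0.002,0,0.1],[0,0.4,0]]]' 0.085 60
python3 -m creep '[[[0,0,0],[0,0,0]],[[0,0,0],[0,0,0]],[[0,0,0],[0,0,0]],[[0,0,0],[0,0,0]]]' 0.055 60
python3 -m creep '[[[0.01,0,-0.02],[0,0,0]],[[0.03,0,-0.05],[0,0,0]],[[0.06,0,-0.1],[0,0,0]],[[0.06,0,-0.1],[0,0,0]],[[0.06,0,-0.1],[0,0,0]]]'
python3 - <<'E'
from h import *
c=r.capture('side');P=cam('side',c); s=r.state(); u,v=proj(c,P,[*s['position']])[0].astype(int)
save('s7',cv2.resize(c['img'][v-60:v+60,u-80:u+80],None,fx=5,fy=5)); to(460,-100,150,183.4)
E
```

```text
t: 18.48
position: [523.1, 21.0, 31.0]
ee_rot: [3.139, 0.0, -3.08]
ft_force: [0.1, -0.6, 0.6]
finger_gap: 85.0
t: 18.98
position: [523.7, 20.7, 31.9]
ee_rot: [3.14, 0.002, -3.079]
ft_force: [-0.9, -1.6, 5.9]
finger_gap: 65.3
t: 19.6
position: [463.9, 17.0, 130.9]
ee_rot: [3.139, 0.002, -3.08]
ft_force: [0.4, -0.2, -1.6]
finger_gap: 65.2
shift [ 0.011  -0.1165 -0.02  ] turn [0.1 0.  0.2] from [463.8  17.  130.3] [ 179.9    0.  -176.4] t 19.65 gap 65.4
```

View pics/s7.png

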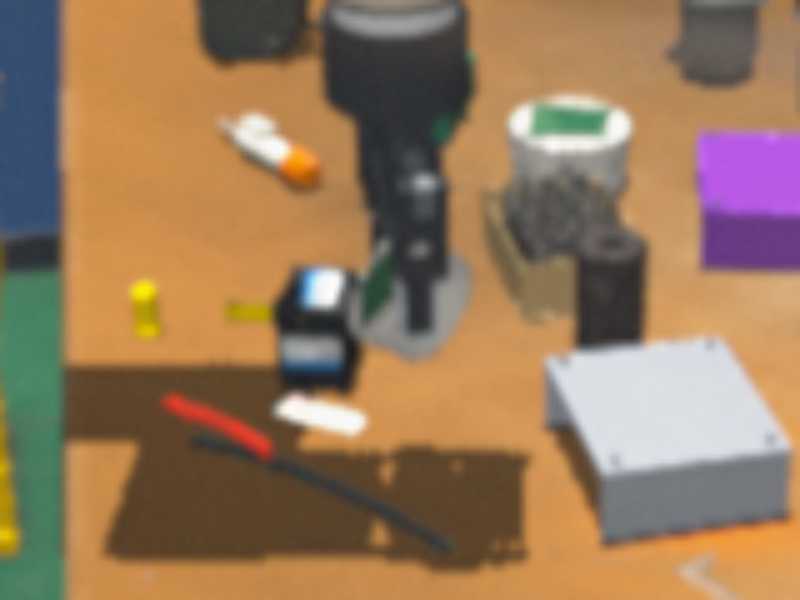

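```bash
python3 -m creep '[[[0.01,-0.04,-0.02],[0,10,0]],[[0.01,-0.08,-0.03],[0,20,0]],[[0.01,-0.11,-0.03],[0,30,0]],[[0.01,-0.117,-0.03],[0,40,0]],[[0.01,-0.117,-0.03],[0,50,0]],[[0.01,-0.117,-0.03],[0,52.7,0]],[[0.01,-0.117,-0.03],[0,52.7,0]],[[0.01,-0.117,-0.03],[0,52.7,0]]]'
python3 - <<'E'
from h import *
c=r.capture('side');P=cam('side',c); s=r.state(); u,v=proj(c,P,[*s['position']])[0].astype(int); print(s['q'],s['position'],s['ee_rot'])
save('s8',cv2.resize(c['img'][v-60:v+60,u-80:u+80],None,fx=5,fy=5))
E
```

```text
t: 20.65
position: [460.4, -100.4, 159.8]
ee_rot: [3.137, -0.92, -3.075]
ft_force: [-0.0, -0.2, -2.2]
finger_gap: 65.5
[-0.2852663   0.84997828  1.36630792 -0.28058411  1.80551958 -1.85593018] [ 460.40891144 -100.37525296  160.36634371] [ 3.1374365  -0.91900623 -3.07602139]
```

View pics/s8.png

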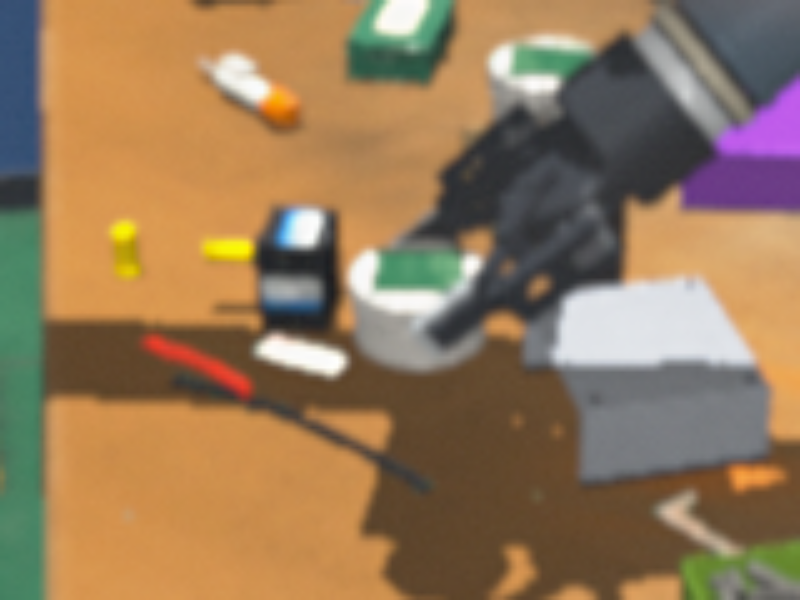

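The tin is upright in the grip (side crop (415,310)). I'll lower it.

```bash
python3 -m creep '[[[-0.024,0,0.018],[0,0,0]],[[-0.048,0,0.036],[0,0,0]],[[-0.072,0,0.054],[0,0,0]],[[-0.092,0,0.07],[0,0,0]],[[-0.1033,0,0.0787],[0,0,0]],[[-0.1033,0,0.0787],[0,0,0]]]'
python3 - <<'E'
from h import *
c=r.capture('side');P=cam('side',c); s=r.state(); u,v=proj(c,P,[*s['position']])[0].astype(int); print(s['q'],s['position'],s['ft_force'])
save('s9',cv2.resize(c['img'][v-60:v+60,u-80:u+80],None,fx=5,fy=5))
E
```

```text
t: 21.45
position: [460.2, -100.1, 30.7]
ee_rot: [3.137, -0.92, -3.076]
ft_force: [0.5, -0.6, -1.3]
finger_gap: 65.3
[-0.28489913  1.03835267  1.36393578 -0.27300534  1.62688792 -1.80399895] [ 460.5950443  -100.21355387   31.31290297] [ 0.79344698  1.22317427 -1.7967677 ]
```

View pics/s9.png

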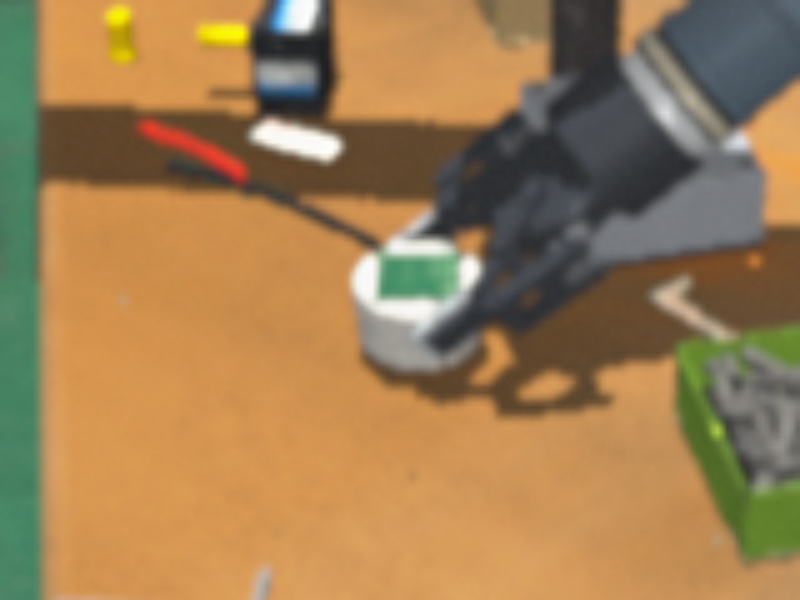

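```bash
python3 -m creep '[[[-0.002,0,0.0015],[0,0,0]],[[-0.004,0,0.003],[0,0,0]],[[-0.0055,0,0.0042],[0,0,0]],[[-0.0055,0,0.0042],[0,0,0]]]'; python3 -m creep '[[[-0.0016,0,0.0012],[0,0,0]],[[-0.0016,0,0.0012],[0,0,0]]]'
```

```text
t: 22.0
position: [460.5, -100.1, 23.9]
ee_rot: [3.138, -0.92, -3.076]
ft_force: [-1.6, 0.2, -1.4]
finger_gap: 65.5
t: 22.25
position: [460.4, -100.1, 21.7]
ee_rot: [3.137, -0.92, -3.076]
ft_force: [-0.1, 0.7, -1.0]
finger_gap: 65.2
```

```bash
python3 -m creep '[[[-0.0012,0,0.0009],[0,0,0]],[[-0.0012,0,0.0009],[0,0,0]]]'; python3 -m creep '[[[-0.0012,0,0.0009],[0,0,0]],[[-0.0012,0,0.0009],[0,0,0]]]'
```

```text
t: 22.5
position: [460.4, -100.1, 20.2]
ee_rot: [3.138, -0.92, -3.076]
ft_force: [-0.0, 0.7, -1.1]
finger_gap: 65.4
t: 22.75
position: [460.4, -100.1, 18.7]
ee_rot: [3.138, -0.92, -3.076]
ft_force: [-0.9, -0.2, -1.2]
finger_gap: 65.4
```

```bash
python3 -m creep '[[[-0.0012,0,0.0009],[0,0,0]],[[-0.0012,0,0.0009],[0,0,0]]]'; python3 -m creep '[[[-0.0008,0,0.0006],[0,0,0]],[[-0.0008,0,0.0006],[0,0,0]]]'
```

```text
t: 23.0
position: [460.6, -100.1, 18.2]
ee_rot: [3.138, -0.92, -3.077]
ft_force: [1.5, 0.8, 3.5]
finger_gap: 65.3
t: 23.25
position: [460.6, -100.1, 18.2]
ee_rot: [3.139, -0.921, -3.078]
ft_force: [2.2, 0.6, 8.8]
finger_gap: 65.0
```

Contact at z=18.2, as predicted. I'll release, back out along the tool axis and turn the tool upright.

```bash
python3 -m creep '[[[0,0,0],[0,0,0]],[[0,0,0],[0,0,0]],[[0,0,0],[0,0,0]],[[0,0,-0.02],[0,0,0]],[[0,0,-0.05],[0,0,0]],[[0,0,-0.08],[0,0,0]],[[0.04,0,-0.11],[0,0,0]],[[0.06,0,-0.13],[0,0,0]],[[0.06,0,-0.13],[0,0,0]]]' 0.085
python3 -m creep '[[[0,0,0],[0,-10,0]],[[0,0,0],[0,-20,0]],[[0,0,0],[0,-30,0]],[[0,0,0],[0,-40,0]],[[0,0,0],[0,-50,0]],[[0,0,0],[0,-52.7,0]],[[0,0,0],[0,-52.7,0]]]'
python3 - <<'E'
from h import *
s=r.state();c=r.capture('wrist'); save('w10',c['img'])
P=cam('wrist',c,s);W=cloud(c,P)
d=np.hypot(W[...,0]-455,W[...,1]+100); Q=W[(d<60)&(W[...,2]>29)&(W[...,2]<42)]
rr=cv2.minAreaRect(Q[:,:2].astype(np.float32)); print(len(Q),rr,np.median(Q,0)); print(s['q'])
to(*rr[0],120,3.4)
E
```

```text
t: 24.38
position: [528.7, -96.5, 144.6]
ee_rot: [3.14, -0.915, -3.078]
ft_force: [-0.3, -0.1, -0.2]
finger_gap: 85.0
t: 25.25
position: [525.6, -95.9, 141.9]
ee_rot: [3.138, -0.003, -3.081]
ft_force: [0.1, -0.2, -1.0]
finger_gap: 85.3
6606 ((467.7249450683594, -100.26917266845703), (66.34918975830078, 66.2450942993164), 1.1328638792037964) [ 466.19367916 -100.65282582   33.86435024]
[-0.39098873  0.54840882  1.74853344  0.00288981  0.8489111  -2.02477011]
shift [ 0.0591 -0.0005  0.0221] turn [   0.2    0.3 -179.9] from [526.7 -96.2 142. ] [ 1.798e+02 -1.000e-01 -1.765e+02] t 25.3 gap 84.9
```

View pics/w10.png

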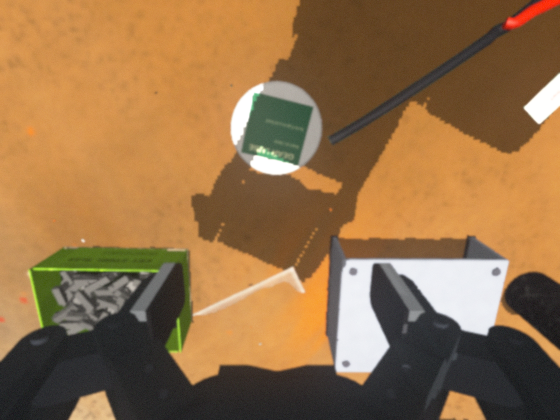

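The wrist view shows the tin upright at (276,128) with no damage. The black rod's end at (333,138) is close to it, so I'll check that before gripping.

```bash
python3 - <<'E'
from h import *
s=r.state();c=r.capture('wrist');P=cam('wrist',c,s);W=cloud(c,P)
print(onplane(c,P,[(333,139),(400,95),(500,32)],4)); 
for p in [(345,132),(400,95),(450,65)]: print(W[p[1]-3:p[1]+4,p[0]-3:p[0]+4,2].max())
to(467.5,-100.3,120,213)
E
```

```text
[[476.2761157  -52.80568925   4.        ]
 [438.97143174  -3.68777045   4.        ]
 [391.07820578  62.30192205   4.        ]]
nan
23.34077240491979
21.126934701074504
shift [ 0.0601 -0.0004  0.0222] turn [  0.2  -0.  -29.5] from [527.5 -96.3 142.1] [ 1.798e+02 -1.000e-01 -1.765e+02] t 25.35 gap 84.9
```

The rod end is at (476,-53), in the way of a square grip, so I'll grip with the jaws turned 60°.

```bash
python3 -m creep '[[[0.02,0,0],[0,0,10]],[[0.04,0,0],[0,0,20]],[[0.06,0,0],[0,0,30]],[[0.06,0,0],[0,0,40]],[[0.06,0,0],[0,0,50]],[[0.06,0,0.03],[0,0,60]],[[0.06,0,0.06],[0,0,60]],[[0.06,0,0.06],[0,0,60]],[[0.06,0,0.06],[0,0,60]]]' 0.085 40
python3 - <<'E'
from h import *
to(467.5,-100.3,14,123.4)
E
```

```text
t: 26.48
position: [468.3, -100.0, 83.0]
ee_rot: [3.14, -0.002, 2.157]
ft_force: [-0.6, -0.1, 0.3]
finger_gap: 85.1
shift [ 0.0001 -0.001   0.069 ] turn [ 0.1 -0.1  0.2] from [ 468.3 -100.    83. ] [ 1.799e+02 -1.000e-01  1.236e+02] t 26.48 gap 85.1
```

```bash
python3 -m creep '[[[0,0,0.025],[0,0,0]],[[0,0,0.05],[0,0,0]],[[0,-0.001,0.064],[0,0,0]],[[0,-0.001,0.068],[0,0,0]],[[0,-0.001,0.068],[0,0,0]]]' 0.085 40
python3 -m creep '[[[0,0,0],[0,0,0]],[[0,0,0],[0,0,0]],[[0,0,0],[0,0,0]],[[0,0,0],[0,0,0]],[[0,0,0],[0,0,0]],[[0,0,-0.03],[0,0,0]],[[0,0,-0.06],[0,0,0]],[[0,0,-0.06],[0,0,0]]]' 0.055 40
python3 - <<'E'
from h import *
to(*rf(-112,0),75,183.4)
E
```

```text
t: 27.1
position: [467.1, -100.4, 15.3]
ee_rot: [3.14, -0.001, 2.157]
ft_force: [0.3, -0.2, 0.4]
finger_gap: 85.1
t: 28.1
position: [468.0, -100.9, 76.7]
ee_rot: [3.138, 0.002, 2.157]
ft_force: [0.7, 0.1, -2.0]
finger_gap: 65.7
shift [0.0819 0.095  0.0019] turn [  0.1   0.2 -59.8] from [ 468.  -100.9   76.7] [1.798e+02 1.000e-01 1.236e+02] t 28.1 gap 65.7
```

```bash
python3 -m creep '[[[0.02,0.02,-0.01],[0,0,-10]],[[0.04,0.04,-0.01],[0,0,-20]],[[0.06,0.07,0],[0,0,-30]],[[0.08,0.095,0],[0,0,-40]],[[0.082,0.095,0],[0,0,-50]],[[0.082,0.095,0],[0,0,-59.8]],[[0.082,0.095,0],[0,0,-59.8]],[[0.082,0.095,0],[0,0,-59.8]]]'
python3 - <<'E'
from h import *
to(*rf(-112,0),18,183.4)
E
```

```text
t: 29.1
position: [500.2, 20.5, 74.6]
ee_rot: [3.139, -0.001, -3.086]
ft_force: [-0.1, -0.4, -1.6]
finger_gap: 66.0
shift [-0.0017 -0.0009  0.0566] turn [ 0.2 -0.  -0.2] from [500.2  20.5  74.6] [ 179.8   -0.  -176.8] t 29.1 gap 66.0
```

```bash
python3 -m creep '[[[-0.002,-0.001,0.025],[0,0,0]],[[-0.002,-0.001,0.045],[0,0,0]],[[-0.002,-0.001,0.055],[0,0,0]],[[-0.002,-0.001,0.056],[0,0,0]],[[-0.002,-0.001,0.056],[0,0,0]]]'
python3 - <<'E'
from h import *
to(*rf(-72,0),18,183.4)
E
```

```text
t: 29.72
position: [502.9, 19.7, 19.5]
ee_rot: [3.139, 0.001, -3.083]
ft_force: [0.8, 0.1, -0.9]
finger_gap: 65.7
shift [-0.039   0.0003  0.0015] turn [ 0.1  0.1 -0.1] from [502.9  19.7  19.5] [ 1.799e+02  1.000e-01 -1.767e+02] t 29.73 gap 65.7
```

```bash
python3 -m creep '[[[-0.008,0,0.001],[0,0,0]],[[-0.016,0,0.001],[0,0,0]],[[-0.024,0,0.001],[0,0,0]],[[-0.032,0,0.001],[0,0,0]],[[-0.039,0,0.001],[0,0,0]],[[-0.039,0,0.003],[0,0,0]],[[-0.039,0,0.0035],[0,0,0]]]'
python3 -m creep '[[[0,0,0],[0,0,0]],[[0,0,0],[0,0,0]],[[0,0,0],[0,0,0]],[[0,0,-0.03],[0,0,0]],[[0,0,-0.045],[0,0,0]],[[0.03,0,-0.045],[0,0,0]],[[0.045,0,-0.045],[0,0,0]],[[0.045,0,-0.045],[0,0,0]]]' 0.085
python3 - <<'E'
from h import *
s=r.state();c=r.capture('wrist'); save('w11',c['img'])
to(*rf(-116,0),13,183.4)
E
```

```text
t: 30.6
position: [542.2, 22.0, 15.9]
ee_rot: [3.14, 0.002, -3.083]
ft_force: [0.9, 0.7, 5.1]
finger_gap: 65.5
t: 31.6
position: [495.3, 19.5, 60.7]
ee_rot: [3.139, -0.001, -3.083]
ft_force: [1.2, -0.1, 0.1]
finger_gap: 85.0
shift [-0.001   0.0002  0.0478] turn [ 0.1  0.1 -0.1] from [496.9  19.2  60.8] [ 1.799e+02  1.000e-01 -1.767e+02] t 31.65 gap 85.3
```

View pics/w11.png

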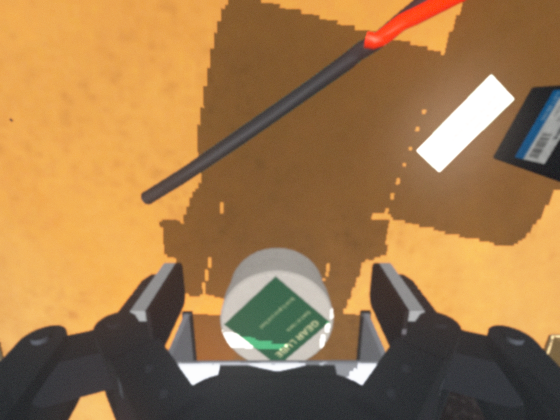

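The tin stands upright and centred at (277,325), already partly under the plate. I'll set the jaws to 40 mm as a cradle, go down behind it and push.

```bash
python3 -m creep '[[[0,0,0],[0,0,0]],[[0,0,0],[0,0,0]],[[0.002,0,0.025],[0,0,0]],[[0.002,0,0.045],[0,0,0]],[[0.002,0,0.047],[0,0,0]],[[0.002,0,0.047],[0,0,0]]]' 0.04
python3 - <<'E'
from h import *
to(*rf(-73,0),13,183.4)
E
```

```text
t: 32.4
position: [495.0, 19.3, 13.8]
ee_rot: [3.139, 0.001, -3.083]
ft_force: [0.0, -0.7, -0.4]
finger_gap: 40.1
shift [-0.0459  0.0002  0.0008] turn [ 0.1  0.  -0. ] from [495.   19.3  13.8] [ 179.9    0.  -176.6] t 32.4 gap 40.1
```

```bash
python3 -m creep '[[[-0.005,0,0],[0,0,0]],[[-0.01,0,0],[0,0,0]],[[-0.015,0,0],[0,0,0]],[[-0.02,0,0],[0,0,0]],[[-0.025,0,0],[0,0,0]],[[-0.03,0,0],[0,0,0]],[[-0.034,0,0],[0,0,0]],[[-0.038,0,0],[0,0,0]],[[-0.042,0,0],[0,0,0]],[[-0.046,0,0],[0,0,0]],[[-0.046,0,0],[0,0,0]]]'
python3 -m creep '[[[0.01,0,0],[0,0,0]],[[0.03,0,0],[0,0,0]],[[0.06,0,0],[0,0,0]],[[0.06,0,-0.06],[0,0,0]],[[0.06,0,-0.12],[0,0,0]],[[0.06,0,-0.12],[0,0,0]]]'
python3 - <<'E'
from h import *
s=r.state();c=r.capture('wrist'); save('w12',c['img']);P=cam('wrist',c,s);W=cloud(c,P)
X=np.stack([(W[...,:2]-O)@ex,(W[...,:2]-O)@ey,W[...,2]],-1)
m=(X[...,0]>-110)&(X[...,0]<-53)&(np.abs(X[...,1])<50)&(X[...,2]>10)&(X[...,2]<42);Q=X[m];print(len(Q),Q.min(0),Q.max(0),np.median(Q,0))
for n in('side','top'):
    c=r.capture(n);P=cam(n,c);u,v=proj(c,P,[*rf(-60,0),20])[0].astype(int)
    save('t12_'+n,cv2.resize(c['img'][v-45:v+45,u-60:u+60],None,fx=6,fy=6))
E
```

```text
t: 33.78
position: [541.6, 21.9, 13.7]
ee_rot: [3.14, 0.002, -3.083]
ft_force: [-0.1, 0.6, 0.5]
finger_gap: 40.0
t: 34.52
position: [482.9, 17.7, 137.5]
ee_rot: [-3.142, 0.01, -3.083]
ft_force: [-0.5, 0.0, 0.5]
finger_gap: 40.0
1411 [-68.64383522 -28.49473813  10.07031436] [-53.02097493  25.6784703   36.0790468 ] [-61.54609565  -1.60493756  32.4639763 ]
```

View pics/w12.png

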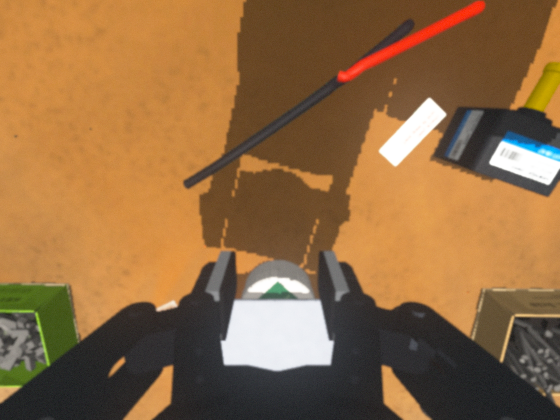

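View pics/t12_side.png

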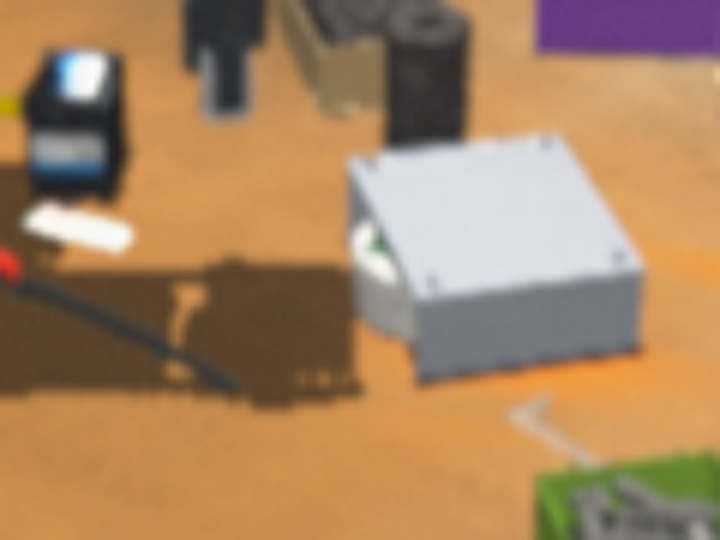

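The tin's back edge is at x=-68.6, so its centre is at about -35 and y at about -1.4, upright. The next part is the shaft.

```bash
python3 - <<'E'
from h import *
to(430,-348.5,120,178.7)
E
```

```text
shift [ 0.0709 -0.3634  0.0123] turn [ 0.2 -0.1  4.7] from [479.5  18.3 133.2] [ 1.798e+02 -1.000e-01 -1.766e+02] t 34.67 gap 40.1
```

```bash
python3 -m creep '[[[0.01,-0.05,0],[0,0,0]],[[0.02,-0.1,0],[0,0,1]],[[0.03,-0.15,0],[0,0,2]],[[0.04,-0.2,0],[0,0,3]],[[0.05,-0.25,0],[0,0,4]],[[0.06,-0.3,0],[0,0,4.7]],[[0.07,-0.345,0.01],[0,0,4.7]],[[0.071,-0.3634,0.012],[0,0,4.7]],[[0.071,-0.3634,0.012],[0,0,4.7]],[[0.071,-0.3634,0.012],[0,0,4.7]]]' 0.045
python3 - <<'E'
from h import *
s=r.state();c=r.capture('wrist'); save('w13',c['img']);P=cam('wrist',c,s);W=cloud(c,P); print(s['q'])
hsv=cv2.cvtColor(c['img'],cv2.COLOR_RGB2HSV).astype(int); d=np.abs(W[...,0]-430)<80; d&=np.abs(W[...,1]+348)<25
Q=W[d&(W[...,2]>6)&(W[...,2]<20)]; rr=cv2.minAreaRect(Q[:,:2].astype(np.float32)); print(len(Q),rr)
m=(d&(hsv[...,1]<70)&(hsv[...,2]>130)).astype(np.uint8); k=max(cv2.findContours(m,0,1)[0],key=cv2.contourArea)[:,0]
print('mask',cv2.minAreaRect(onplane(c,P,k,8)[:,:2].astype(np.float32)))
to(430,-348.5,12,178.7)
E
```

```text
t: 35.92
position: [430.7, -346.5, 120.1]
ee_rot: [3.137, -0.002, 3.119]
ft_force: [0.6, 0.5, -0.7]
finger_gap: 45.0
[-0.88067513  0.60228421  1.71601869  0.00272734  0.82827642 -2.43111013]
2319 ((429.8072204589844, -348.698486328125), (14.615200996398926, 119.72919464111328), 88.06784057617188)
mask ((431.03253173828125, -347.78680419921875), (13.235603332519531, 120.67355346679688), 88.15196228027344)
shift [ 0.0008 -0.0025  0.1084] turn [ 0.3 -0.1  0.1] from [ 430.9 -346.5  120.4] [ 1.797e+02 -1.000e-01  1.788e+02] t 35.98 gap 44.9
```

View pics/w13.png

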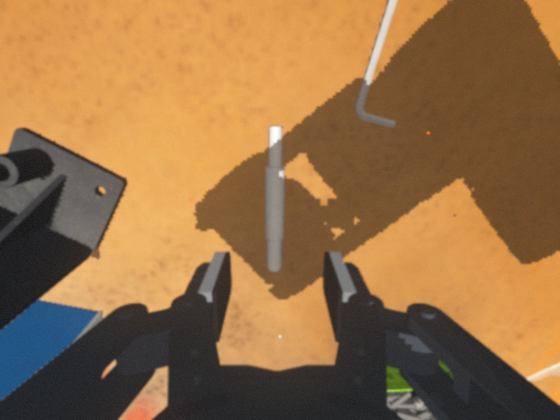

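The wrist view shows the shaft at (274,198), length 120 mm and angle -1.9°. It is the thick turned one. I'll go down and grip it.

```bash
python3 -m creep '[[[0.001,-0.002,0.03],[0,0,0.7]],[[0.001,-0.002,0.06],[0,0,0.7]],[[0.001,-0.002,0.09],[0,0,0.7]],[[0.001,-0.002,0.103],[0,0,0.7]],[[0.001,-0.002,0.108],[0,0,0.7]],[[0.001,-0.002,0.108],[0,0,0.7]]]' 0.045 40
python3 -m creep '[[[0,0,0],[0,0,0]],[[0,0,0],[0,0,0]],[[0,0,0],[0,0,0]],[[0,0,0],[0,0,0]],[[0,0,-0.04],[0,0,0]],[[0,0,-0.09],[0,0,0]],[[0,0,-0.13],[0,0,0]],[[0,0,-0.13],[0,0,0]]]' 0.005 40
python3 - <<'E'
from h import *
to(*rf(-109,0),100,93.4)
E
```

```text
t: 36.72
position: [430.4, -350.3, 13.3]
ee_rot: [3.14, 0.001, 3.107]
ft_force: [0.7, 1.1, -0.4]
finger_gap: 45.3
t: 37.72
position: [431.5, -352.5, 146.0]
ee_rot: [-3.138, 0.005, 3.106]
ft_force: [0.0, 0.0, -0.8]
finger_gap: 13.9
shift [-0.0599  0.3751  0.045 ] turn [ 0.1  0.4 84.6] from [ 431.5 -352.5  146. ] [-179.8    0.3  178. ] t 37.73 gap 13.9
```

```bash
python3 -m creep '[[[-0.01,0.04,0],[0,0,10]],[[-0.02,0.09,0],[0,0,20]],[[-0.03,0.14,0],[0,0,30]],[[-0.04,0.19,0],[0,0,40]],[[-0.045,0.24,0],[0,0,50]],[[-0.05,0.29,0],[0,0,60]],[[-0.06,0.34,0],[0,0,70]],[[-0.06,0.37,0.02],[0,0,80]],[[-0.06,0.375,0.04],[0,0,84.6]],[[-0.06,0.375,0.045],[0,0,84.6]],[[-0.06,0.375,0.045],[0,0,84.6]],[[-0.06,0.375,0.045],[0,0,84.6]]]'
python3 - <<'E'
from h import *
s=r.state(); c=r.capture('wrist'); save('w14',c['img']); print(inr(s['position']),s['finger_gap'])
to(*rf(-109,0),15,93.4)
E
```

```text
t: 39.22
position: [503.7, 21.3, 99.0]
ee_rot: [3.14, -0.002, 1.629]
ft_force: [0.0, -0.4, -0.9]
finger_gap: 13.8
[-110.08456193    1.30838166] 13.814886850343951
shift [-0.0015  0.0009  0.0841] turn [ 0.1 -0.1 -0.1] from [503.8  21.3  99.1] [ 1.799e+02 -1.000e-01  9.330e+01] t 39.27 gap 13.9
```

View pics/w14.png

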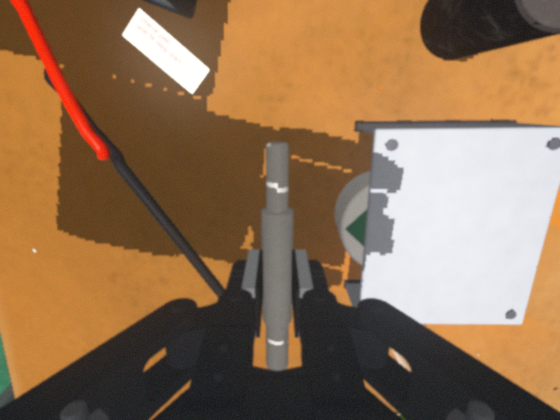

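```bash
python3 -m creep '[[[-0.0015,0.001,0.03],[0,0,0]],[[-0.0015,0.001,0.06],[0,0,0]],[[-0.0015,0.001,0.078],[0,0,0]],[[-0.0015,0.001,0.084],[0,0,0]],[[-0.0015,0.001,0.085],[0,0,0]],[[-0.0015,0.001,0.085],[0,0,0]]]'
```

```text
t: 40.02
position: [505.0, 20.6, 14.4]
ee_rot: [3.14, -0.002, 1.629]
ft_force: [0.0, 0.2, -0.5]
finger_gap: 14.0
```

```bash
python3 -m creep '[[[0,0,0.001],[0,0,0]],[[0,0,0.001],[0,0,0]]]'
python3 -m creep '[[[0,0,0],[0,0,0]],[[0,0,0],[0,0,0]],[[0,0,-0.03],[0,0,0]],[[0,0,-0.08],[0,0,0]],[[0,0,-0.13],[0,0,0]],[[0,0,-0.13],[0,0,0]],[[0,0,-0.13],[0,0,0]]]' 0.035
python3 - <<'E'
from h import *
s=r.state(); c=r.capture('wrist'); save('w15',c['img']);P=cam('wrist',c,s);W=cloud(c,P)
X=np.stack([(W[...,:2]-O)@ex,(W[...,:2]-O)@ey,W[...,2]],-1)
m=(X[...,0]>-130)&(X[...,0]<-85)&(np.abs(X[...,1])<70)&(X[...,2]>6)&(X[...,2]<20);Q=X[m];print(len(Q),cv2.minAreaRect(Q[:,:2].astype(np.float32)),Q.min(0),Q.max(0))
# gearhead
G=W[(np.hypot(W[...,0]-426,W[...,1]-182)<60)&(W[...,2]>50)&(W[...,2]<66)]
print('gh',len(G),cv2.minAreaRect(G[:,:2].astype(np.float32)) if len(G) else '')
to(427.5,181,140,-16.5);to(427.5,181,140,163.5)
E
```

```text
t: 40.28
position: [505.1, 20.7, 13.8]
ee_rot: [3.139, -0.002, 1.63]
ft_force: [-0.7, 0.3, 5.2]
finger_gap: 13.6
t: 41.15
position: [503.8, 20.6, 142.3]
ee_rot: [-3.141, -0.003, 1.63]
ft_force: [-0.8, -0.6, 0.2]
finger_gap: 35.1
1961 ((-109.01549530029297, 1.0799980163574219), (14.291114807128906, 119.32383728027344), 0.3890942931175232) [-115.96875334  -58.55718072    6.00547109] [-101.66578972   60.75009125   14.97802624]
gh 385 ((431.9990234375, 147.70887756347656), (27.044910430908203, 7.805090427398682), 2.6286697387695312)
shift [ 0.1645 -0.0663  0.0022] turn [ -0.2   0.  109.9] from [503.3  20.6 141.6] [-179.9   -0.2   93.4] t 41.2 gap 35.0
shift [ 0.1645 -0.0663  0.0022] turn [ -0.   -0.2 -70.1] from [503.3  20.6 141.6] [-179.9   -0.2   93.4] t 41.2 gap 35.0
```

View pics/w15.png

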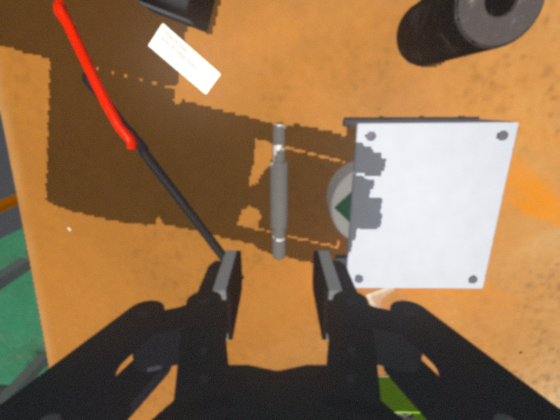

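The shaft lies at (-109,+1) and is parallel within 0.4°. Next I'll go to the gearhead.

```bash
python3 -m creep '[[[0.03,-0.01,0],[0,0,-10]],[[0.06,-0.02,0],[0,0,-20]],[[0.09,-0.035,0],[0,0,-30]],[[0.12,-0.05,0],[0,0,-40]],[[0.15,-0.06,0],[0,0,-50]],[[0.1645,-0.066,0.002],[0,0,-60]],[[0.1645,-0.066,0.002],[0,0,-70]],[[0.1645,-0.066,0.002],[0,0,-70]],[[0.1645,-0.066,0.002],[0,0,-70]]]' 0.085
python3 - <<'E'
from h import *
s=r.state(); c=r.capture('wrist'); save('w16',c['img']);P=cam('wrist',c,s);W=cloud(c,P);np.savez('w16.npz',pos=s['position'],ee_rot=s['ee_rot'],**c)
print(s['q'])
G=W[(np.hypot(W[...,0]-426,W[...,1]-182)<60)&(W[...,2]>54)&(W[...,2]<66)]
print('gh',len(G),np.median(G,0),cv2.minAreaRect(G[:,:2].astype(np.float32)))
to(427.5,181,140,163.5)
E
```

```text
t: 42.32
position: [428.4, 180.6, 140.1]
ee_rot: [3.14, -0.002, 2.848]
ft_force: [0.5, -0.2, -0.3]
finger_gap: 85.0
[ 0.15629337  0.48177257  1.92127029  0.00343499  0.74011368 -1.12386759]
gh 4648 [428.84910918 178.83343093  58.17730005] ((430.3384094238281, 178.3135528564453), (59.69442367553711, 42.785240173339844), 74.11506652832031)
shift [0.0012 0.0001 0.0004] turn [ 0.1 -0.1 -0.3] from [428.6 180.5 140.4] [ 1.799e+02 -1.000e-01  1.632e+02] t 42.38 gap 84.5
```

View pics/w16.png

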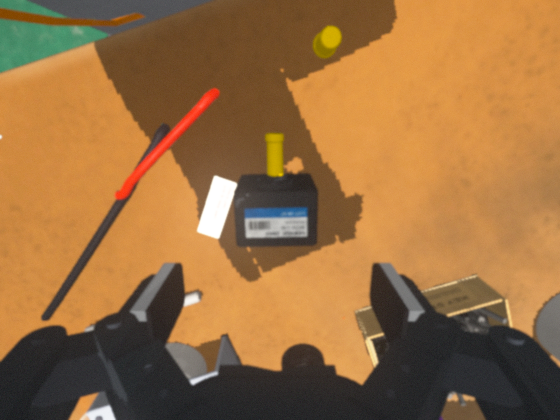

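The wrist view shows the near gearhead at (276,208) with its cap at (275,150), pointing toward the robot. The housing fits at (430.3,178.3), 59.7 × 42.8, yaw -15.9°. I'll go down and grip it across y.

```bash
python3 - <<'E'
from h import *
to(430.3,178.5,22,164.1)
E
```

```text
shift [-0.0024 -0.0016  0.1183] turn [ 0.1 -0.1 -0.9] from [428.6 180.5 140.4] [ 1.799e+02 -1.000e-01  1.632e+02] t 42.38 gap 84.5
```

```bash
python3 -m creep '[[[-0.002,-0.0015,0.03],[0,0,-0.9]],[[-0.0025,-0.0015,0.06],[0,0,-0.9]],[[-0.0025,-0.0015,0.09],[0,0,-0.9]],[[-0.0025,-0.0015,0.11],[0,0,-0.9]],[[-0.0025,-0.0015,0.118],[0,0,-0.9]],[[-0.0025,-0.0015,0.118],[0,0,-0.9]]]' 0.085 60
python3 -m creep '[[[0,0,0],[0,0,0]],[[0,0,0],[0,0,0]],[[0,0,0],[0,0,0]],[[0,0,0],[0,0,0]],[[0,0,0],[0,0,0]]]' 0.05 60
python3 -m creep '[[[0,0,-0.03],[0,0,0]],[[0,0,-0.08],[0,0,0]],[[0,0,-0.13],[0,0,0]],[[0,0,-0.13],[0,0,0]]]'
python3 - <<'E'
from h import *
to(*rf(-130,0),152,183.4)
E
```

```text
t: 43.12
position: [430.8, 178.7, 22.7]
ee_rot: [3.14, -0.001, 2.866]
ft_force: [0.8, 0.5, 0.3]
finger_gap: 84.9
t: 43.75
position: [431.5, 179.0, 24.0]
ee_rot: [3.139, 0.001, 2.867]
ft_force: [-0.2, -1.4, 6.3]
finger_gap: 59.7
t: 44.25
position: [432.9, 179.1, 156.0]
ee_rot: [3.136, 0.007, 2.867]
ft_force: [0.4, 0.7, -5.4]
finger_gap: 59.4
shift [-0.0925 -0.1405  0.0038] turn [  0.3   0.5 -19.1] from [432.9 179.1 156. ] [179.7   0.4 164.3] t 44.25 gap 59.4
```

```bash
python3 - <<'E'
from h import *
to(*rf(0,0),120,183.4)
E
python3 -m creep '[[[-0.03,-0.04,0],[0,0,-5]],[[-0.06,-0.08,0],[0,0,-10]],[[-0.09,-0.12,0],[0,0,-15]],[[-0.093,-0.14,0],[0,0,-19.1]],[[-0.093,-0.14,0],[0,0,-19.1]]]'
python3 - <<'E'
from h import *
to(*rf(0,0),120,183.4)
E
```

```text
shift [-0.2151 -0.0981  0.0369] turn [  0.3   0.5 -19.1] from [432.9 179.1 156. ] [179.7   0.4 164.3] t 44.25 gap 59.4
t: 44.88
position: [480.8, 17.6, 150.7]
ee_rot: [3.138, -0.004, -3.087]
ft_force: [-0.5, 0.7, -3.6]
finger_gap: 59.4
shift [-0.1333  0.0015  0.0302] turn [ 0.2 -0.2 -0.3] from [480.8  17.6 150.7] [ 179.8   -0.2 -176.9] t 44.88 gap 59.4
```

```bash
python3 -m creep '[[[-0.04,0.001,0],[0,0,0]],[[-0.08,0.0015,0],[0,0,-0.3]],[[-0.12,0.0015,0.01],[0,0,-0.3]],[[-0.133,0.0015,0.025],[0,0,-0.3]],[[-0.133,0.0015,0.03],[0,0,-0.3]],[[-0.133,0.0015,0.03],[0,0,-0.3]],[[-0.133,0.0015,0.03],[0,0,-0.3]]]'
python3 - <<'E'
from h import *
s=r.state();c=r.capture('wrist'); save('w17',c['img']); c=r.capture('side');P=cam('side',c);u,v=proj(c,P,[*rf(0,0),80])[0].astype(int)
save('s17',cv2.resize(c['img'][v-50:v+60,u-70:u+70],None,fx=5,fy=5)); to(*rf(0,0),74,183.4)
E
```

```text
t: 45.75
position: [613.8, 28.3, 122.8]
ee_rot: [3.139, -0.001, -3.078]
ft_force: [-0.1, 0.9, -3.9]
finger_gap: 59.6
shift [ 0.0011 -0.0015  0.0493] turn [0.1 0.  0.2] from [614.6  28.  123.3] [ 179.9    0.  -176.4] t 45.85 gap 59.2
```

View pics/w17.png

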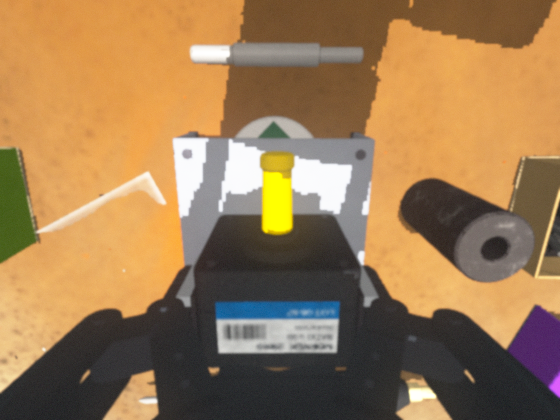

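View pics/s17.png

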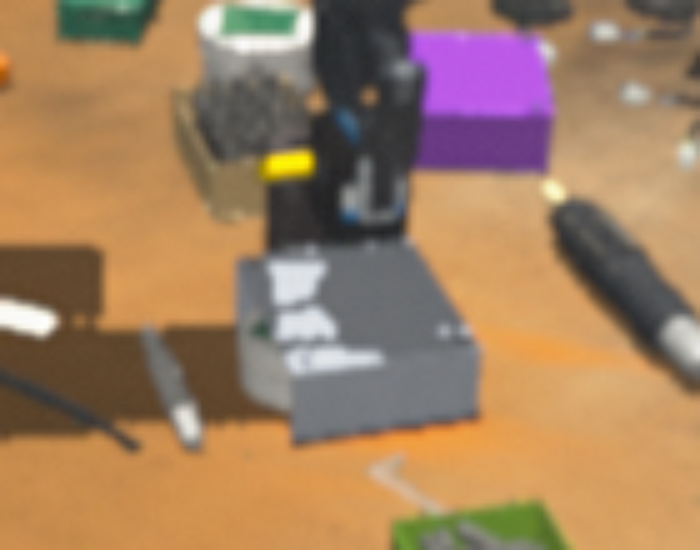

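The gearhead is held square with its cap toward the front, centred between the riser's side edges (columns 175–373, cap at 277). I'll lower it onto the riser.

```bash
python3 -m creep '[[[0.001,-0.001,0.015],[0,0,0]],[[0.001,-0.001,0.03],[0,0,0]],[[0.001,-0.001,0.04],[0,0,0]],[[0.001,-0.001,0.045],[0,0,0]],[[0.001,-0.001,0.047],[0,0,0]],[[0.001,-0.001,0.047],[0,0,0]]]'
```

```text
t: 46.6
position: [614.4, 27.1, 75.7]
ee_rot: [3.139, 0.001, -3.078]
ft_force: [0.3, -0.1, -4.1]
finger_gap: 59.6
```

```bash
python3 -m creep '[[[0,0,0.0015],[0,0,0]],[[0,0,0.0015],[0,0,0]]]'; python3 -m creep '[[[0,0,0.001],[0,0,0]],[[0,0,0.001],[0,0,0]]]'
```

```text
t: 46.85
position: [614.3, 27.1, 74.4]
ee_rot: [3.139, 0.001, -3.078]
ft_force: [0.1, 0.3, -4.7]
finger_gap: 59.4
t: 47.1
position: [614.1, 27.1, 73.2]
ee_rot: [3.139, 0.0, -3.078]
ft_force: [0.2, -0.6, -3.6]
finger_gap: 59.4
```

```bash
python3 -m creep '[[[0,0,0.001],[0,0,0]],[[0,0,0.001],[0,0,0]]]'
```

```text
t: 47.35
position: [614.2, 27.1, 73.0]
ee_rot: [3.139, 0.001, -3.078]
ft_force: [-3.3, -0.3, 4.6]
finger_gap: 59.2
```

Contact. I'll release, rise straight up and clear away.

```bash
python3 -m creep '[[[0,0,0],[0,0,0]],[[0,0,0],[0,0,0]],[[0,0,0],[0,0,0]],[[0,0,-0.02],[0,0,0]],[[0,0,-0.06],[0,0,0]],[[0,0,-0.11],[0,0,0]],[[0,0,-0.16],[0,0,0]],[[0.05,0,-0.17],[0,0,0]],[[0.1,0,-0.17],[0,0,0]],[[0.1,0,-0.17],[0,0,0]]]' 0.085
python3 - <<'E'
from h import *
def meas(W,tag):
    X=np.stack([(W[...,:2]-O)@ex,(W[...,:2]-O)@ey,W[...,2]],-1)
    for nm,cx,cy,rx,ry,z0,z1 in [('gear',0,0,60,45,102,115),('bush',0,128,40,40,78,95),('shaft',-109,0,25,70,6,20),('tin',-70,0,17,45,10,42)]:
        m=(np.abs(X[...,0]-cx)<rx)&(np.abs(X[...,1]-cy)<ry)&(X[...,2]>z0)&(X[...,2]<z1);Q=X[m]
        if len(Q)>9:
            rr=cv2.minAreaRect(Q[:,:2].astype(np.float32)); print(tag,nm,len(Q),np.round(rr[0],1),np.round(rr[1],1),round(rr[2],1),'z',np.round(np.median(Q[:,2]),1),'xmin',Q[:,0].min().round(1))
s=r.state(); 
for n in('wrist','side'):
    c=r.capture(n); P=cam(n,c,s); meas(cloud(c,P),n); save('e_'+n,c['img'])
    if n=='side': u,v=proj(c,P,[*rf(0,40),40])[0].astype(int); save('e_sc',cv2.resize(c['img'][v-60:v+60,u-80:u+80],None,fx=5,fy=5))
E
```

```text
t: 48.6
position: [509.3, 21.0, 241.8]
ee_rot: [3.138, -0.005, -3.078]
ft_force: [-0.1, 0.6, 0.0]
finger_gap: 85.1
wrist gear 2483 [-0.6 -0.8] [44.4 60. ] 1.8 z 107.3 xmin -23.0
wrist bush 146 [-11.3 137.1] [32.   7.4] 52.5 z 85.3 xmin -19.2
wrist shaft 1104 [-109.7    0.5] [ 13.7 118.8] 0.3 z 11.2 xmin -116.6
wrist tin 657 [-60.7  -1.3] [15.3 55.6] 0.0 z 33.1 xmin -68.4
side gear 185 [-2.5 -2.2] [45.4 66.6] 0.7 z 108.3 xmin -25.2
side bush 112 [  4.1 124.3] [47.8 41.6] 30.3 z 86.1 xmin -19.6
side shaft 111 [-108.1   -2.5] [ 14.6 122.9] 0.3 z 12.2 xmin -115.3
side tin 86 [-60.3  -5.4] [14.2 54.3] 0.6 z 30.7 xmin -67.4
```

View pics/e_wrist.png

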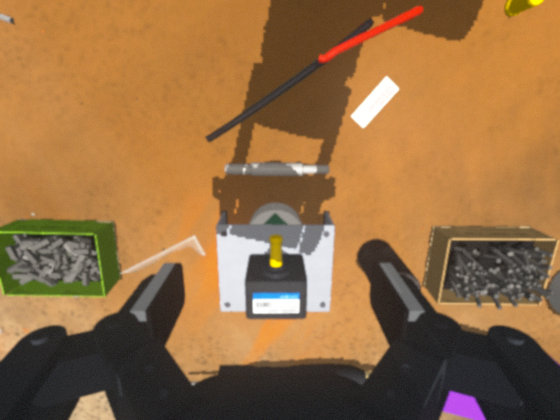

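View pics/e_sc.png

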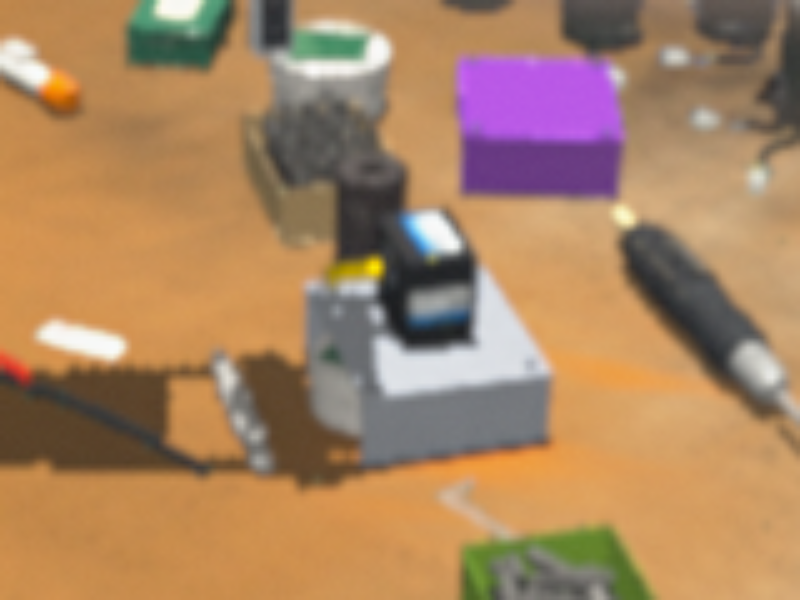

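All the checks are within tolerance, so I'm handing in.

```bash
python3 -c "
from h import *
print(r.finish_job())"
```

```text
the job is handed in; nothing more can be done
None
```

The kit is set out and I handed the job in at about 49 s. `finish_job()` gave no verdict. These are my last camera checks, in the riser's frame:

| Part | Position at the last check | Limits |
|---|---|---|
| Grease tin | centre x ≈ -35 mm, y ≈ -1 mm (side view: -5 mm), upright | x within ±49, y within ±20 |
| Gearhead | housing centre within about 3 mm of the riser's middle, turned about 2°, cap to the front | 15 mm, 15° |
| Shaft | x ≈ -109 mm, y within about 3 mm of centre, 0.3° off parallel | x -135 to -78, y within ±20, 11° |
| Bush | about 128 mm from the riser and 125–130 mm from the brown carton, about 4 mm off line, upright | 113–147 mm, 20 mm |

**Tin knocked over:** my first placing of the tin was a mistake. I lowered its rim onto the riser's front edge; the wrist force reached about 51 N and the tin was left leaning. That is below the 120 N wrist limit, and I believe the contact was tin against riser. Nothing measures what the gripper's own body pressed, so I can't rule out that it passed the 40 N limit. I re-gripped the tin, set it upright and pushed it under along the table.

**Checks that disagreed:**
- The carton's middle measured 249 to 256 mm from the riser, depending on the rim height assumed. The bush is inside its limits either way.
- In the last wrist view the gripper hid most of the bush, so that reading is not usable. The bush figures come from the wrist check just after I placed it and from the last side view.

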